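# Release the gluing cramp and set the wall panels to dry

### The arm

A 6-joint arm with a two-finger parallel gripper is mounted at the origin on the work surface. World frame = base frame: x ahead of the robot, y to its left, z up, the work surface at z = 0. Lengths are in m, angles in rad, forces in N, time in s.
With the tool pointing down it reaches from about 0.35 to 0.975 m from the base axis. Payload 4.9 kg.
Tool frame: the origin (TCP) lies midway between the tips of the shut fingers; the grasp point (between the pads) lies 19 mm behind it; z points along the fingers, y is the line along which they close (so a half turn about z gives the same grasp; the last joint's range is limited). The gripper opens to 85 mm and grips with 20 to 120 N. Pads are 22 mm wide; open, the fingers measure 114 mm over their backs; the gripper's body (76 mm by 85 mm) begins 54 mm behind the grasp point. The pads swing forward as they close: fully open they stand 13 mm farther back than shut.
Start: joints at [1.219, 0.053, 1.613, -0, 1.476, -0.119], TCP at [0.144, 0.608, 0.231] pointing down, gripper open.
Joint ranges: [-3.01, 3.01], [-1.01, 2.22], [0.06, 2.58], [-1.02, 4.17], [0.09, 2.62], [-3.14, 3.14]. Speed limits (rad/s): [2.57, 2.57, 3.14, 3.14, 3.14, 3.14].

### API

Orientations are given as a rotation vector (axis times angle).
In Python, from station import ctrl gives the robot as it stands.
- The arm moves only by the tool step_arm, never from a script. Its argument "targets" is a list of rows, each an object with "travel": the shift along the world's x, y, z as a fraction of full scale, a list of three; "angular": the turn, a rotation vector about the world's x, y, z as a fraction of full scale, a list of three; "gripper": the opening, from 0 (shut) to 1 (fully open). In form: [{"travel": [x, y, z], "angular": [rx, ry, rz], "gripper": gripper}, ...]. A call has 1 to 10 rows; each row is the pose to reach, as a shift and turn from the pose commanded when the call began; what a row does not reach only later rows make up. Full scale, the value 1, is 0.6 m for a shift and pi/4 rad for a turn. A row lasts 1/10 s, in which the tool goes at most 50 mm and 8.59 degrees, less where a joint would pass 70% of its speed; a pose out of reach is approached as far as the arm can. A call with a number of a shift or a turn outside -1 to 1 is refused whole. A call with a gripper value outside its range is refused whole. The fingers move at their own pace and stop on an object; "squeeze" is the grip in N (left out, the last holds). Time passes only in rows, so rows that repeat a pose let the fingers close. It gives the time, the measured TCP pose, the force, the opening and the grip force at its end, in the units of the state.
- ctrl.get_obs(): the state, without advancing time (a new reading comes with each control period).
- ctrl.get_image(name): name is "scene" or "top" or "wrist"; returns a dict with "img" (384x512x3 uint8, red, green, blue), "fx", "fy", "cx", "cy" (pixels), "rvec" (rotation vector, rad) and "tvec" (3), from world to camera coordinates, as OpenCV has them. Camera axes: x right, y down, z forward; pixel columns grow to the right and rows downward; lengths in m; the calibration is good to about 2 mm. The wrist camera is an equidistant fisheye: a pixel r from the principal point sees the ray r / f radians off the axis. A picture is of the moment at which its call begins. There is no depth.
- ctrl.finish_job(): hands the job in; it is judged then, once.
The state is a dict: "t": time; "q": joint angles; "dq": joint speeds; "effort": joint torques, N m; "tool_pos": TCP position; "tool_rot": TCP orientation; "contact_force": force on the tool from outside, world axes, zero at the start; "wrist_torque": the same for the moment, N m; "opening": finger opening in m; "grip_force": force on a finger pad.
Only numpy, scipy, OpenCV 4.12 (cv2) and the standard library are available. Lean on these libraries where they do the work, as an engineer would, in place of code of your own. Each camera call takes 0.05 s, during which the arm holds its last target. There are 200 camera calls.

### The job

The model-house walls in the gluing cramp are ready: flick the sprung pawl off the ratchet wheel, slowly ease the drum back by its crank, fully to its stop, so that the jaw lets go, and only then lift out every wall panel and lean it, the same way up, at a clear slant against the far side of the drying rail, bottom edge on the bench and flat along the rail. Any paint tins in the way in front of the rail belong in the white tray, standing upright. Leave the drum at its stop with the pawl flicked into its teeth again, and leave everything else on the bench alone.

Things in the scene. Friction and masses are not known exactly. Their poses are not given: they have to be found in the camera images.
- cramp: Gluing cramp, fixed: aluminium base 250 x 335 mm, 12 mm thick, with slots at x = -70, 0, +70 mm of its frame, each for one panel on edge on the base. Origin: under the middle slot, at bench height; z up, y along the slots to the steel end stop (y = 41 mm, 112 mm high). Wooden slot cheeks leave 2.5 mm beside a panel and reach 34 mm above the bench. Drum and pawl lie at y below -120 mm
- jaw_lip (a point): Middle of the top of the cramp's movable steel jaw (200 mm wide, 123 mm high, 15 mm thick, on the slots' -y ends). Its lip hooks 14 mm over the tops of the panels. The drum drives it by rack and pinion: it backs off to the cramp's -y by 12 mm per rad of drum, 31 mm in all; then the panels lift straight out
- drum (a joint): Turn of the drum (ratchet wheel, 116 mm over its 12 teeth, top 56 mm above the bench, vertical axis) in rad: near 0 as found, wound up; 2.618 (150 degrees) let back fully to its stop; grows counter-clockwise from above. The engaged pawl stops it at about 0.15. With the pawl off, a brake holds it where it is left; turning takes about 2 N at the crank knob
- drum_axis (a point): Point on the drum's vertical axis, 95 mm above the bench
- crank_knob (a point): Middle of the drum's crank knob: an upright black round post, 22 mm in diameter, from 73 to 117 mm above the bench, fixed at the end of a flat steel crank arm 65 mm from the drum's axis; this point is 95 mm above the bench
- pawl (a joint): Angle of the brass pawl in rad: 0 in the ratchet teeth, 0.70 fully flicked off; grows counter-clockwise seen from above. An over-centre spring throws it to the nearer of these two ends from the dead point at 0.30 (about 2 N at the tab to overcome)
- pawl_tab (a point): Middle of the pawl's finger tab: an upright brass round post, 16 mm in diameter, from 56 to 108 mm above the bench, 35 mm from the pawl's pivot and swinging round it; this point is 95 mm above the bench
- pawl_pivot (a point): Point on the pawl's vertical pivot axis, 60 mm above the bench (the pivot's top). The pawl's other arm, 45 to 60 mm above the bench, reaches from here to the ratchet teeth; its spring strut lies to the other side, 25 to 45 mm out, no higher
- rail: Drying rail: a fixed wooden wall standing on the bench, 20 mm thick (x), 360 mm long (y), 50 mm high. Origin: under its middle, at bench height; x points to its far side (away from the robot), where the panels go. Two small feet at its ends, 12 mm high, stick out 30 mm on the near side
- tray: White open tray fixed on the bench, outside 170 (x) x 230 (y) x 35 mm high, walls and floor 5 mm. Origin: centre of its underside
- panel1: Model-house wall panel of plywood with four dark windows, 10 mm thick (x), 80 mm long (y), 100 mm high (z), about 90 g, starting on edge in the cramp's near slot; may be absent. Origin: centre of its bottom edge face; z points up the panel
- panel2: Model-house wall panel of plywood with four dark windows, 10 mm thick (x), 80 mm long (y), 100 mm high (z), about 90 g, starting on edge in the cramp's middle slot; may be absent. Origin: centre of its bottom edge face; z points up the panel
- panel3: Model-house wall panel of plywood with four dark windows, 10 mm thick (x), 80 mm long (y), 100 mm high (z), about 90 g, starting on edge in the cramp's far slot; may be absent. Origin: centre of its bottom edge face; z points up the panel
- tin1: Squat grey paint tin with paper band and steel lid, 54 mm in diameter, 56 mm high, about 120 g, standing in the way at the far side of the drying rail; may be absent. Origin: centre of its underside
- tin2: Squat grey paint tin with paper band and steel lid, 54 mm in diameter, 56 mm high, about 120 g, standing in the way at the far side of the drying rail; may be absent. Origin: centre of its underside
- glue_bottle: Bystander, to be left alone: glue bottle, 48 mm in diameter, 80 mm high. Origin: at its underside or middle
- thinner_can: Bystander, to be left alone: thinner can, 60 mm in diameter, 150 mm high. Origin: at its underside or middle
- wagon: Bystander, to be left alone: model railway wagon, 110 x 38 x 52 mm, lying along its x. Origin: at its underside or middle
- kit_box: Bystander, to be left alone: kit box, 70 x 120 x 40 mm. Origin: at its underside or middle
- brush: Bystander, to be left alone: paint brush lying on the bench. Origin: at its underside or middle
- paint_jar: Bystander, to be left alone: small paint jar, 50 mm in diameter, 60 mm high. Origin: at its underside or middle
- varnish_jar: Bystander, to be left alone: amber varnish jar, 56 mm in diameter, 75 mm high. Origin: at its underside or middle

How it is judged:
By the outcome, as a careful person would: the job done as asked, in the order asked, and still so for the second after the job is handed in, with the robot touching nothing.
Of panel1, panel2, panel3 only 2 to 3 are there at a start; the rules pass over those that are not, and their reading is None.
Of tin1, tin2 only 1 to 2 are there at a start; the rules pass over those that are not, and their reading is None.
At some moment in a run one of tin1, tin2 may be knocked a few centimetres aside while the robot is not near it.
It also fails if it takes over 208 s, if anything falls off the work surface, if the arm or the gripper's body presses on something with over 40 N, if the wrist force passes 120 N, or if a joint passes its speed limit or range.

## Working session

There is one attempt and no reset: what is moved stays moved. The work goes in short steps, Python scripts to look and compute and a tool call to move; the robot and the scene stay as the last step left them, time stands still between calls to the robot, and variables do not carry over. Pictures are saved under pics/ and viewed, at most 16 in all, crops included, and the job is handed in when it is done.

Besides the shell and the picture viewer there is one more tool, called after "Emit:" by a JSON object that holds its "method" and its "body", one argument or row to a line. step_arm: Moves the arm, as the interface text tells. Its arguments: {"type":"object","properties":{"targets":{"type":"array"},"squeeze":{"type":"number"}},"required":["targets"]}

```bash
mkdir -p pics; ls; cat > h.py <<'E'
import numpy as np, cv2
from scipy.spatial.transform import Rotation as R
from station import ctrl
def grab(n,f=None):
    d=ctrl.get_image(n)
    if f: cv2.imwrite('pics/'+f,cv2.cvtColor(d['img'],cv2.COLOR_RGB2BGR))
    return d
def ray(d,uv,fish=False):
    Rm=cv2.Rodrigues(np.array(d['rvec'],float))[0]; t=np.array(d['tvec'],float).ravel()
    x=(uv[0]-d['cx'])/d['fx']; y=(uv[1]-d['cy'])/d['fy']
    if fish:
        r=np.hypot(x,y); s=np.sin(r)/r if r>1e-9 else 1
        v=np.array([x*s,y*s,np.cos(r)])
    else: v=np.array([x,y,1.])
    return -Rm.T@t, Rm.T@v
def onz(d,uv,z,fish=False):
    c,v=ray(d,uv,fish); return c+v*(z-c[2])/v[2]
def proj(d,P):
    return cv2.projectPoints(np.array(P,float).reshape(-1,3),np.array(d['rvec'],float),np.array(d['tvec'],float),np.array([[d['fx'],0,d['cx']],[0,d['fy'],d['cy']],[0,0,1.]]),None)[0].reshape(-1,2)
E
python3 - <<'E'
from h import *
import pickle
o={}
for n in('top','scene','wrist'):
    d=grab(n); o[n]=d
    im=cv2.cvtColor(d['img'],cv2.COLOR_RGB2BGR)
    cv2.imwrite(f'pics/{n}0.png',cv2.resize(im,(800,600),interpolation=cv2.INTER_CUBIC))
    print(n,d['fx'],d['cx'],d['cy'],ray(d,(256,192)))
pickle.dump(o,open('o.pkl','wb'))
print(ctrl.get_obs())
E
```

```text
pics
top 447.6471547481704 256.3166411345135 193.7739717529486 (array([0.37444034, 0.03007575, 1.53424074]), array([ 0.14063616,  0.00225365, -0.99006697]))
scene 460.82283796541765 254.95613838420618 184.31630208380128 (array([ 1.04443174, -0.49819608,  1.25648971]), array([-0.33461377,  0.39664152, -0.85498086]))
wrist 297.3186396354542 253.44234456352893 186.49579389197584 (array([0.06613177, 0.62518364, 0.3722918 ]), array([ 0.32080509, -0.06906634, -0.94484425]))
{'t': 0.15, 'q': array([ 1.21897897e+00,  5.31964628e-02,  1.61398305e+00,  5.20296690e-05,
        1.47601415e+00, -1.18990229e-01]), 'dq': array([ 0.00120752, -0.00242004, -0.00529186, -0.00077748,  0.00302049,
        0.00034024]), 'effort': array([ 2.42691294e-04, -3.94238055e+01, -3.70723844e+01, -1.18385378e-04,
        4.60535550e-03,  3.04477135e-05]), 'tool_pos': array([0.14401516, 0.60767771, 0.23034821]), 'tool_rot': array([-3.64856911e-01, -3.11990632e+00,  2.42619514e-03]), 'contact_force': array([ 1.03068374, -0.33151366,  0.09232549]), 'wrist_torque': array([-0.02426417,  0.00396557, -0.04733145]), 'grip_force': 0.0, 'opening': 0.08504238805792959}
```

View pics/top0.png

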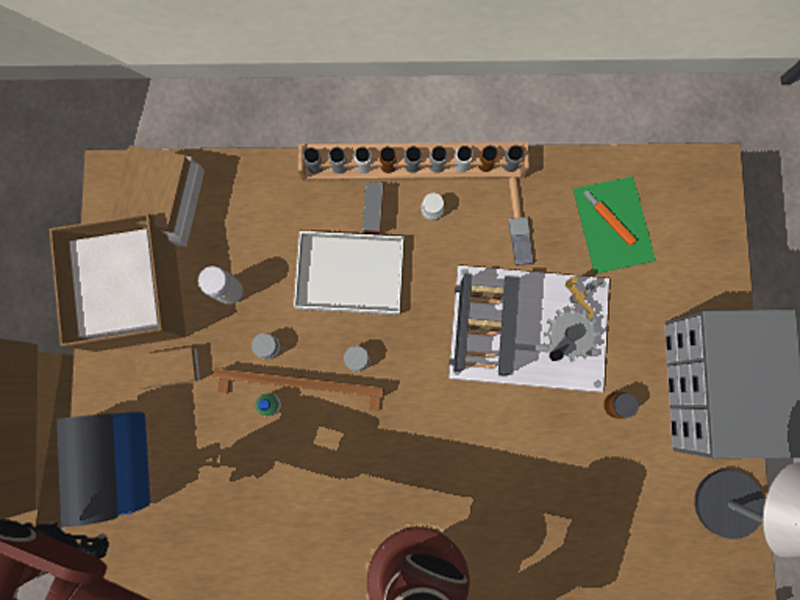

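View pics/scene0.png

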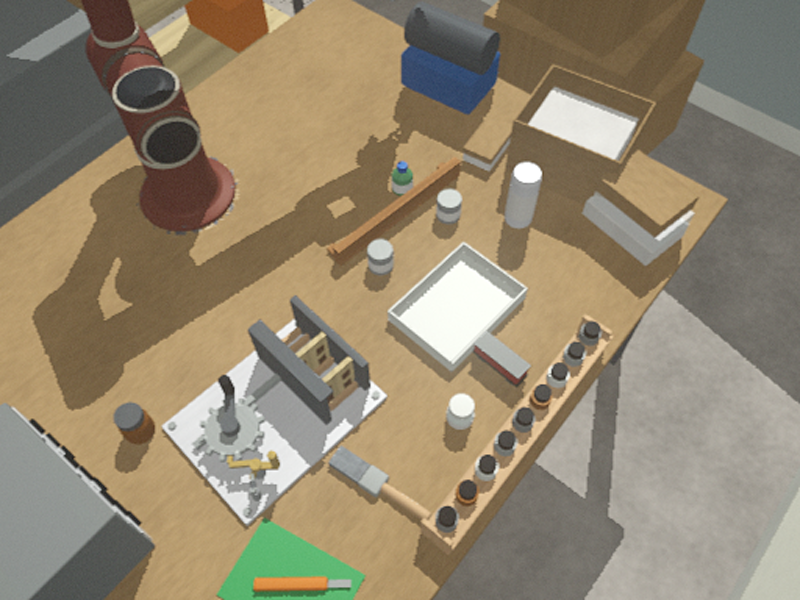

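The top view shows the cramp at (530,330), rail at (300,385), tray at (350,272), tins at (265,345) and (357,357), and glue bottle at (267,404). In the scene view, panels are visible in the cramp at (318,355) and (343,378). I'll zoom in on the cramp next.

```bash
python3 - <<'E'
from h import *
import pickle
o=pickle.load(open('o.pkl','rb'))
a=cv2.cvtColor(o['top']['img'][165:255,282:395],cv2.COLOR_RGB2BGR)
b=cv2.cvtColor(o['scene']['img'][180:340,95:255],cv2.COLOR_RGB2BGR)
a=cv2.resize(a,(400,319),interpolation=cv2.INTER_CUBIC); b=cv2.resize(b,(400,400),interpolation=cv2.INTER_CUBIC)
c=np.zeros((400,800,3),np.uint8); c[:319,:400]=a; c[:,400:]=b
cv2.imwrite('pics/c.png',c)
d=o['top']; s=1/1.5625
for n,p,z in [('b1',(458,266),.012),('b2',(610,278),.012),('b3',(603,390),.012),('b4',(450,378),.012),('rail l',(218,370),.05),('rail r',(382,388),.05),('railn l',(217,374),.05),('railn r',(381,392),.05),('tray1',(300,232),.035),('tray2',(405,236),.035),('tray3',(400,314),.035),('tray4',(294,308),.035),('tin',(264,344),.056),('tin',(356,355),.056),('glue',(267,404),.08),('knob',(557,355),.117),('tabtop',(572,284),.108)]:
    print(n,onz(d,(p[0]*s,p[1]*s),z).round(4))
E
```

```text
b1 [ 0.6653 -0.0955  0.012 ]
b2 [ 0.6348 -0.4301  0.012 ]
b3 [ 0.3899 -0.4025  0.012 ]
b4 [ 0.419 -0.073  0.012]
rail l [0.4398 0.42   0.05  ]
rail r [0.3984 0.0733 0.05  ]
railn l [0.4313 0.4219 0.05  ]
railn r [0.3901 0.0754 0.05  ]
tray1 [0.7405 0.2515 0.035 ]
tray2 [0.729  0.0211 0.035 ]
tray3 [0.5569 0.0338 0.035 ]
tray4 [0.5723 0.2629 0.035 ]
tin [0.4934 0.3223 0.056 ]
tin [0.4681 0.1275 0.056 ]
glue [0.3676 0.3094 0.08  ]
knob [ 0.46   -0.2832  0.117 ]
tabtop [ 0.6067 -0.3221  0.108 ]
```

View pics/c.png

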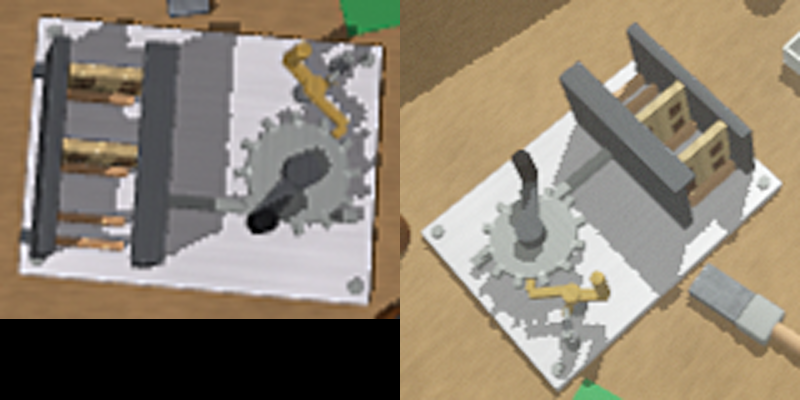

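The near slot is empty, so there are panels in the middle and far slots only. In the left crop the knob top is at (263,220), the pawl tab at (299,51) and the wheel centre near (299,170). In the right crop the knob is at (521,157) and the tab at (600,280).

```bash
python3 - <<'E'
from h import *
import pickle
o=pickle.load(open('o.pkl','rb')); T,S=o['top'],o['scene']
k=113/400
ta=lambda p:(282+p[0]*k-.4,165+p[1]*k-.4); sa=lambda p:(95+(p[0]-400)/2.5-.3,180+p[1]/2.5-.3)
f=lambda n,a,b,z:print(n,z,onz(T,ta(a),z).round(4),onz(S,sa(b),z).round(4))
f('knobtop',(263,220),(521,157),.117)
f('tabtop',(299,51),(600,279),.108)
f('pivot',(318,90),(572,295),.060)
f('wheel',(299,169),(530,240),.056)
f('jawmid',(156,153),(626,145),.123)
f('jaw -x end',(147,264),(575,68),.123); f('jaw +x end',(163,44),(690,190),.123)
f('panel3 near stop end',(72,82),(725,130),.100); f('panel2 stop end',(66,156),(683,90),.100)
# scene: tins, rail, tray with scene cam
s=1/1.5625
for n,p,z in [('tinA',(449,196),.056),('tinB',(380,248),.056),('rail ends',(461,160),.05),('rail e2',(333,250),.05),('tray',(465,244),.035),('tray',(526,290),.035),('tray',(450,366),.035),('tray',(389,314),.035),('wagon',(500,350),.05),('thinner',(527,172),.15),('jar',(460,403),.06)]:
    print(n,onz(S,(p[0]*s,p[1]*s),z).round(4))
yw=-0.09
c=np.array([.5272,-.2503]); ex=np.array([np.cos(yw),np.sin(yw)]); ey=np.array([-np.sin(yw),np.cos(yw)]); print(ex,ey)
E
```

```text
knobtop 0.117 [ 0.4615 -0.2814  0.117 ] [ 0.4624 -0.2868  0.117 ]
tabtop 0.108 [ 0.6157 -0.3224  0.108 ] [ 0.6222 -0.3285  0.108 ]
pivot 0.06 [ 0.5864 -0.3505  0.06  ] [ 0.5939 -0.3529  0.06  ]
wheel 0.056 [ 0.5125 -0.3304  0.056 ] [ 0.5123 -0.338   0.056 ]
jawmid 0.123 [ 0.522  -0.1869  0.123 ] [ 0.5435 -0.2058  0.123 ]
jaw -x end 0.123 [ 0.4232 -0.1758  0.123 ] [ 0.4318 -0.1732  0.123 ]
jaw +x end 0.123 [ 0.6208 -0.1963  0.123 ] [ 0.6329 -0.2008  0.123 ]
panel3 near stop end 0.1 [ 0.5905 -0.1156  0.1   ] [ 0.6062 -0.1168  0.1   ]
panel2 stop end 0.1 [ 0.5225 -0.1085  0.1   ] [ 0.5356 -0.1091  0.1   ]
tinA [0.4908 0.3262 0.056 ]
tinB [0.4641 0.129  0.056 ]
rail ends [0.4463 0.4291 0.05  ]
rail e2 [0.3895 0.0676 0.05  ]
tray [0.5849 0.2593 0.035 ]
tray [0.7469 0.2453 0.035 ]
tray [0.731  0.0157 0.035 ]
tray [0.57   0.0301 0.035 ]
wagon [0.7874 0.095  0.05  ]
thinner [0.6186 0.41   0.15  ]
jar [ 0.7954 -0.0417  0.06  ]
[ 0.99595273 -0.08987855] [0.08987855 0.99595273]
```

Emit:
{"method": "step_arm", "body": {
  "targets": [
    {"travel": [0.264, -0.518, 0], "angular": [0, 0, -0.921], "gripper": 0.45},
    {"travel": [0.264, -0.518, 0], "angular": [0, 0, -0.921], "gripper": 0.45},
    {"travel": [0.264, -0.518, 0], "angular": [0, 0, -0.921], "gripper": 0.45},
    {"travel": [0.264, -0.518, 0], "angular": [0, 0, -0.921], "gripper": 0.45},
    {"travel": [0.264, -0.518, 0], "angular": [0, 0, -0.921], "gripper": 0.45},
    {"travel": [0.264, -0.518, 0], "angular": [0, 0, -0.921], "gripper": 0.45},
    {"travel": [0.264, -0.518, 0], "angular": [0, 0, -0.921], "gripper": 0.45},
    {"travel": [0.264, -0.518, 0], "angular": [0, 0, -0.921], "gripper": 0.45},
    {"travel": [0.264, -0.518, 0], "angular": [0, 0, -0.921], "gripper": 0.45},
    {"travel": [0.264, -0.518, 0], "angular": [0, 0, -0.921], "gripper": 0.45}
  ]
}}

```text
t: 1.15
tool_pos: [0.3022, 0.2978, 0.2312]
tool_rot: [-1.444, -2.789, -0.0]
contact_force: [-0.8, -0.2, -0.6]
opening: 0.0384
grip_force: 0.0
```

Emit:
{"method": "step_arm", "body": {
  "targets": [
    {"travel": [0.264, -0.518, 0], "angular": [0, 0, -0.921], "gripper": 0.45},
    {"travel": [0.264, -0.518, 0], "angular": [0, 0, -0.921], "gripper": 0.45},
    {"travel": [0.264, -0.518, 0], "angular": [0, 0, -0.921], "gripper": 0.45},
    {"travel": [0.264, -0.518, 0], "angular": [0, 0, -0.921], "gripper": 0.45},
    {"travel": [0.264, -0.518, 0], "angular": [0, 0, -0.921], "gripper": 0.45},
    {"travel": [0.264, -0.518, 0], "angular": [0, 0, -0.921], "gripper": 0.45},
    {"travel": [0.264, -0.518, 0], "angular": [0, 0, -0.921], "gripper": 0.45},
    {"travel": [0.264, -0.518, 0], "angular": [0, 0, -0.921], "gripper": 0.45},
    {"travel": [0.264, -0.518, 0], "angular": [0, 0, -0.921], "gripper": 0.45},
    {"travel": [0.264, -0.518, 0], "angular": [0, 0, -0.921], "gripper": 0.45}
  ]
}}

```text
t: 2.15
tool_pos: [0.4609, -0.0118, 0.231]
tool_rot: [-2.335, -2.1, 0.0]
contact_force: [0.1, 0.7, -0.3]
opening: 0.0385
grip_force: 0.0
```

Emit:
{"method": "step_arm", "body": {
  "targets": [
    {"travel": [0.264, -0.518, 0], "angular": [0, 0, -0.921], "gripper": 0.45},
    {"travel": [0.264, -0.518, 0], "angular": [0, 0, -0.921], "gripper": 0.45},
    {"travel": [0.264, -0.518, 0], "angular": [0, 0, -0.921], "gripper": 0.45},
    {"travel": [0.264, -0.518, 0], "angular": [0, 0, -0.921], "gripper": 0.45},
    {"travel": [0.264, -0.518, 0], "angular": [0, 0, -0.921], "gripper": 0.45},
    {"travel": [0.264, -0.518, 0], "angular": [0, 0, -0.921], "gripper": 0.45},
    {"travel": [0.264, -0.518, 0], "angular": [0, 0, -0.921], "gripper": 0.45},
    {"travel": [0.264, -0.518, 0], "angular": [0, 0, -0.921], "gripper": 0.45},
    {"travel": [0.264, -0.518, 0], "angular": [0, 0, -0.921], "gripper": 0.45},
    {"travel": [0.264, -0.518, 0], "angular": [0, 0, -0.921], "gripper": 0.45}
  ]
}}

```text
t: 3.15
tool_pos: [0.6198, -0.3219, 0.2316]
tool_rot: [-2.928, -1.138, -0.0]
contact_force: [-0.8, 0.6, -0.4]
opening: 0.0388
grip_force: 0.0
```

```bash
python3 - <<'E'
from h import *
import pickle
d=grab('wrist'); pickle.dump(d,open('w1.pkl','wb'))
cv2.imwrite('pics/w1.png',cv2.resize(cv2.cvtColor(d['img'],cv2.COLOR_RGB2BGR),(800,600),interpolation=cv2.INTER_CUBIC))
o=ctrl.get_obs(); print(o['tool_pos'],R.from_rotvec(o['tool_rot']).as_matrix(),o['opening'],o['q'])
E
```

```text
[ 0.61973234 -0.32193788  0.23201118] [[ 7.37484325e-01  6.75363972e-01  6.13526482e-04]
 [ 6.75364132e-01 -7.37484430e-01 -7.72132557e-05]
 [ 4.00319176e-04  4.71297345e-04 -9.99999809e-01]] 0.03854087153221784 [-5.85668876e-01  2.21208930e-01  1.42686441e+00  2.75620299e-04
  1.49296536e+00  2.43647779e-01]
```

View pics/w1.png

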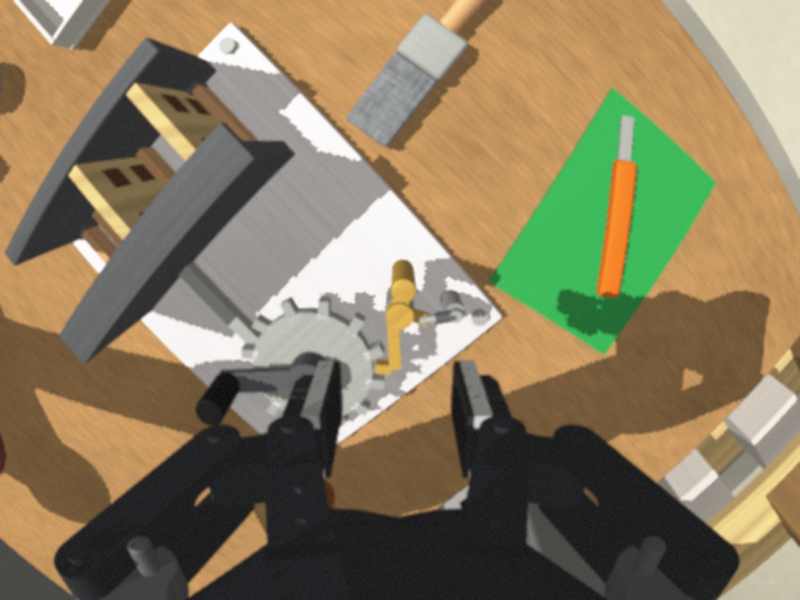

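The wrist view shows the tab top at (402,268), the pivot at (401,315), the knob top at (208,403), the wheel around (312,360), and base corners at (502,318) and (230,23).

```bash
python3 - <<'E'
from h import *
import pickle
d=pickle.load(open('w1.pkl','rb')); s=1/1.5625
for n,p,z in [('tabtop',(402,267),.108),('tabbase',(402,292),.060),('pivot',(401,315),.06),('knobtop',(209,403),.117),('knobbase',(226,384),.073),('base c',(502,318),.012),('base c2',(230,23),.012),('jawtop +x',(253,152),.123),('jawtop -x far',(83,352),.123),('p3 top stop corner',(131,90),.112),('p3 top jaw',(185,157),.112),('p2 top stop',(72,172),.112),('p2 top jaw',(124,240),.112),('hub',(318,355),.07),('tooth l',(232,330),.056),('tooth r',(384,371),.056),('tooth t',(324,303),.056),('tooth tl',(287,308),.056)]:
    print(n,onz(d,(p[0]*s-.2,p[1]*s-.2),z,True).round(4))
E
```

```text
tabtop [ 0.6278 -0.3199  0.108 ]
tabbase [ 0.6051 -0.3415  0.06  ]
pivot [ 0.5917 -0.3529  0.06  ]
knobtop [ 0.47   -0.2853  0.117 ]
knobbase [ 0.4604 -0.289   0.073 ]
base c [ 0.6343 -0.4312  0.012 ]
base c2 [ 0.6673 -0.0995  0.012 ]
jawtop +x [ 0.6241 -0.2121  0.123 ]
jawtop -x far [ 0.4329 -0.19    0.123 ]
p3 top stop corner [ 0.6011 -0.1185  0.112 ]
p3 top jaw [ 0.5923 -0.1771  0.112 ]
p2 top stop [ 0.5312 -0.1115  0.112 ]
p2 top jaw [ 0.5218 -0.1729  0.112 ]
hub [ 0.5302 -0.3269  0.07  ]
tooth l [ 0.4924 -0.2665  0.056 ]
tooth r [ 0.5477 -0.3758  0.056 ]
tooth t [ 0.5594 -0.3062  0.056 ]
tooth tl [ 0.5373 -0.2881  0.056 ]
```

Emit:
{"method": "step_arm", "body": {
  "targets": [
    {"travel": [-0.003, -0.007, -0.07], "angular": [0, 0, 0], "gripper": 0.45},
    {"travel": [-0.003, -0.007, -0.14], "angular": [0, 0, 0], "gripper": 0.45},
    {"travel": [-0.003, -0.007, -0.2], "angular": [0, 0, 0], "gripper": 0.45},
    {"travel": [-0.003, -0.007, -0.22], "angular": [0, 0, 0], "gripper": 0.45},
    {"travel": [-0.003, -0.007, -0.24], "angular": [0, 0, 0], "gripper": 0.45},
    {"travel": [-0.003, -0.007, -0.255], "angular": [0, 0, 0], "gripper": 0.45},
    {"travel": [-0.003, -0.007, -0.262], "angular": [0, 0, 0], "gripper": 0.45},
    {"travel": [-0.003, -0.007, -0.262], "angular": [0, 0, 0], "gripper": 0.45}
  ]
}}

```text
t: 4.0
tool_pos: [0.6181, -0.3287, 0.075]
tool_rot: [2.929, 1.134, 0.001]
contact_force: [-0.7, -0.2, -1.2]
opening: 0.0382
grip_force: 0.0
```

Emit:
{"method": "step_arm", "body": {
  "targets": [
    {"travel": [-0.005, 0.004, 0], "angular": [0, 0, 0], "gripper": 0.45},
    {"travel": [-0.01, 0.008, 0], "angular": [0, 0, 0], "gripper": 0.45},
    {"travel": [-0.015, 0.012, 0], "angular": [0, 0, 0], "gripper": 0.45},
    {"travel": [-0.02, 0.016, 0], "angular": [0, 0, 0], "gripper": 0.45},
    {"travel": [-0.025, 0.019, 0], "angular": [0, 0, 0], "gripper": 0.45},
    {"travel": [-0.03, 0.022, 0], "angular": [0, 0, 0], "gripper": 0.45},
    {"travel": [-0.035, 0.025, 0], "angular": [0, 0, 0], "gripper": 0.45},
    {"travel": [-0.035, 0.025, 0], "angular": [0, 0, 0], "gripper": 0.45}
  ]
}}

```text
t: 4.8
tool_pos: [0.5958, -0.313, 0.0736]
tool_rot: [-2.929, -1.134, 0.001]
contact_force: [-0.4, 0.2, -0.4]
opening: 0.0383
grip_force: 0.0
```

```bash
python3 - <<'E'
from h import *
import pickle
d=grab('wrist'); pickle.dump(d,open('w2.pkl','wb'))
cv2.imwrite('pics/w2.png',cv2.resize(cv2.cvtColor(d['img'],cv2.COLOR_RGB2BGR),(800,600),interpolation=cv2.INTER_CUBIC))
E
```

```text
(no output)
```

View pics/w2.png

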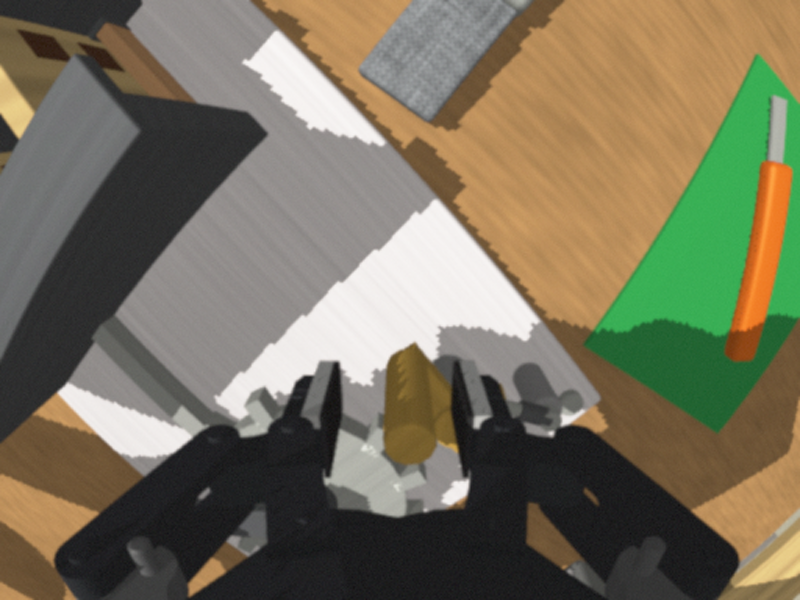

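The tab is between the fingers, with its top at (410,445) and no force reading, so it seems to have sprung clear of the pushing finger. I'll calculate where it is.

```bash
python3 - <<'E'
from h import *
import pickle
d=pickle.load(open('w2.pkl','rb')); s=1/1.5625
for p,z in [((410,443),.108),((413,352),.058),((450,395),.06)]: print(onz(d,(p[0]*s-.2,p[1]*s-.2),z,True).round(4))
E
```

```text
[ 0.5977 -0.3176  0.108 ]
[ 0.603  -0.3159  0.058 ]
[ 0.5997 -0.3387  0.06  ]
```

Emit:
{"method": "step_arm", "body": {
  "targets": [
    {"travel": [-0.004, 0.002, 0], "angular": [0, 0, 0], "gripper": 0.45},
    {"travel": [-0.008, 0.004, 0], "angular": [0, 0, 0], "gripper": 0.45},
    {"travel": [-0.008, 0.004, 0], "angular": [0, 0, 0], "gripper": 0.45}
  ]
}}

```text
t: 5.15
tool_pos: [0.5915, -0.3109, 0.074]
tool_rot: [-2.929, -1.134, 0.0]
contact_force: [0.7, 0.6, -0.4]
opening: 0.0384
grip_force: 0.0
```

Emit:
{"method": "step_arm", "body": {
  "targets": [
    {"travel": [0, 0, 0.06], "angular": [0, 0, 0], "gripper": 0.45},
    {"travel": [0, 0, 0.12], "angular": [0, 0, 0], "gripper": 0.53},
    {"travel": [-0.2, 0.04, 0.14], "angular": [0, 0, -0.966], "gripper": 0.53},
    {"travel": [-0.2, 0.04, 0.14], "angular": [0, 0, -0.966], "gripper": 0.53},
    {"travel": [-0.2, 0.04, 0.14], "angular": [0, 0, -0.966], "gripper": 0.53},
    {"travel": [-0.2, 0.04, 0.14], "angular": [0, 0, -0.966], "gripper": 0.53},
    {"travel": [-0.2, 0.04, 0.14], "angular": [0, 0, -0.966], "gripper": 0.53},
    {"travel": [-0.2, 0.04, 0.14], "angular": [0, 0, -0.966], "gripper": 0.53},
    {"travel": [-0.2, 0.04, 0.14], "angular": [0, 0, -0.966], "gripper": 0.53}
  ]
}}

```text
t: 6.05
tool_pos: [0.4718, -0.2871, 0.1582]
tool_rot: [3.141, -0.027, 0.0]
contact_force: [-0.5, -0.4, -0.7]
opening: 0.0452
grip_force: 0.0
```

Emit:
{"method": "step_arm", "body": {
  "targets": [
    {"travel": [0, 0, 0], "angular": [0, 0, -0.966], "gripper": 0.53},
    {"travel": [0, 0, 0], "angular": [0, 0, -0.966], "gripper": 0.53},
    {"travel": [0, 0, 0], "angular": [0, 0, -0.966], "gripper": 0.53},
    {"travel": [0, 0, 0], "angular": [0, 0, -0.966], "gripper": 0.53},
    {"travel": [0, 0, 0], "angular": [0, 0, -0.966], "gripper": 0.53},
    {"travel": [0, 0, 0], "angular": [0, 0, -0.966], "gripper": 0.53},
    {"travel": [0, 0, 0], "angular": [0, 0, -0.966], "gripper": 0.53}
  ]
}}

```text
t: 6.75
tool_pos: [0.4719, -0.2871, 0.158]
tool_rot: [-2.909, 1.186, 0.0]
contact_force: [-0.0, 0.1, 0.1]
opening: 0.0452
grip_force: 0.0
```

```bash
python3 - <<'E'
from h import *
import pickle
d=grab('wrist'); pickle.dump(d,open('w3.pkl','wb'))
cv2.imwrite('pics/w3.png',cv2.resize(cv2.cvtColor(d['img'],cv2.COLOR_RGB2BGR),(800,600),interpolation=cv2.INTER_CUBIC))
o=ctrl.get_obs(); print(o['tool_pos'],R.from_rotvec(o['tool_rot']).as_matrix()[:,1],o['q'][5])
E
```

```text
[ 0.47185923 -0.28705124  0.15801423] [-6.99727737e-01 -7.14409612e-01 -5.78725525e-06] 1.6645137121616753
```

View pics/w3.png

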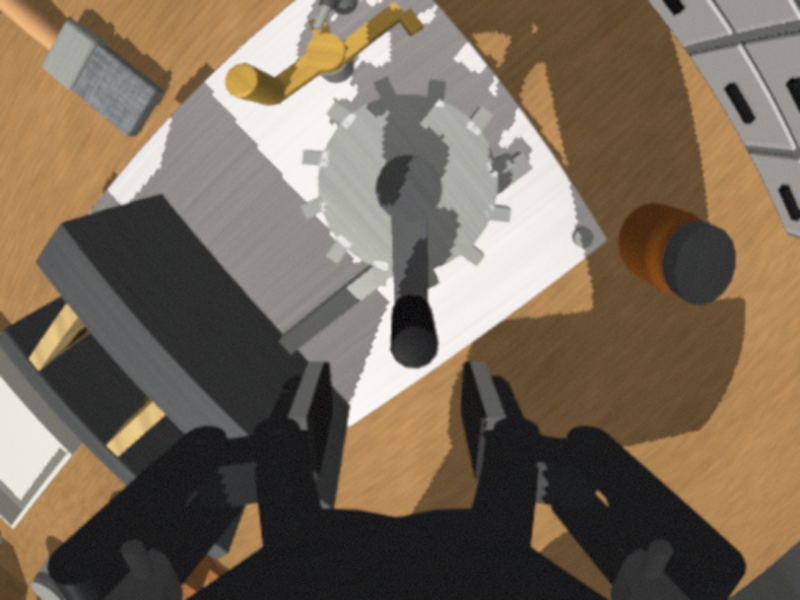

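The pawl is clear of the teeth. The knob top is at (414,345) and the wheel centre near (407,188).

```bash
python3 - <<'E'
from h import *
import pickle
d=pickle.load(open('w3.pkl','rb')); s=1/1.5625
P=lambda p,z:onz(d,(p[0]*s-.2,p[1]*s-.2),z,True)
for n,p,z in [('knobtop',(414,346),.117),('knobbase',(411,300),.075),('jar',(700,262),.075)]: print(n,P(p,z).round(4))
t=np.array([P(p,.056)[:2] for p in [(304,157),(341,112),(384,83),(437,85),(488,113),(513,158),(509,213),(482,260),(302,208),(332,254)]])
A=np.c_[2*t,np.ones(len(t))]; x=np.linalg.lstsq(A,(t**2).sum(1),rcond=None)[0]; print('axis',x[:2],'r',np.sqrt(x[2]+x[0]**2+x[1]**2))
print('tab',P((241,82),.108),'pivot',P((327,50),.06))
E
```

```text
knobtop [ 0.4627 -0.2903  0.117 ]
knobbase [ 0.4674 -0.2947  0.075 ]
jar [ 0.3649 -0.4322  0.075 ]
axis [ 0.50784136 -0.33327589] r 0.056364321950214735
tab [ 0.59508159 -0.31815301  0.108     ] pivot [ 0.58935852 -0.35418586  0.06      ]
```

```bash
python3 - <<'E'
import numpy as np
a0=np.radians(136.3); r=.065
p=lambda f:r*np.array([np.cos(a0+f),np.sin(a0+f)])
for k in range(7): print(k,((p(.4*(k+1))-p(.4*k))/.6).round(4), round(.4/(np.pi/4),4))
E
```

```text
0 [-0.023  -0.0364] 0.5093
1 [-0.007  -0.0425] 0.5093
2 [ 0.0101 -0.0418] 0.5093
3 [ 0.0256 -0.0346] 0.5093
4 [ 0.0371 -0.0219] 0.5093
5 [ 0.0427 -0.0057] 0.5093
6 [0.0415 0.0113] 0.5093
```

Emit:
{"method": "step_arm", "body": {
  "targets": [
    {"travel": [-0.015, -0.002, 0], "angular": [0, 0, 0], "gripper": 0.53},
    {"travel": [-0.015, -0.002, -0.04], "angular": [0, 0, 0], "gripper": 0.53},
    {"travel": [-0.015, -0.002, -0.07], "angular": [0, 0, 0], "gripper": 0.53},
    {"travel": [-0.015, -0.002, -0.1], "angular": [0, 0, 0], "gripper": 0.53},
    {"travel": [-0.015, -0.002, -0.125], "angular": [0, 0, 0], "gripper": 0.53},
    {"travel": [-0.015, -0.002, -0.125], "angular": [0, 0, 0], "gripper": 0.53}
  ]
}}

```text
t: 7.4
tool_pos: [0.461, -0.2871, 0.0804]
tool_rot: [-2.906, 1.191, 0.008]
contact_force: [-0.1, 0.0, -0.3]
opening: 0.0454
grip_force: 0.0
```

Emit:
{"method": "step_arm", "body": {
  "targets": [
    {"travel": [-0.0023, -0.0036, 0], "angular": [0, 0, 0.051], "gripper": 0.53},
    {"travel": [-0.0046, -0.0073, 0], "angular": [0, 0, 0.102], "gripper": 0.53},
    {"travel": [-0.0069, -0.0109, 0], "angular": [0, 0, 0.153], "gripper": 0.53},
    {"travel": [-0.0092, -0.0146, 0], "angular": [0, 0, 0.204], "gripper": 0.53},
    {"travel": [-0.0115, -0.0182, 0], "angular": [0, 0, 0.255], "gripper": 0.53},
    {"travel": [-0.0138, -0.0218, 0], "angular": [0, 0, 0.306], "gripper": 0.53},
    {"travel": [-0.0161, -0.0255, 0], "angular": [0, 0, 0.357], "gripper": 0.53},
    {"travel": [-0.0184, -0.0291, 0], "angular": [0, 0, 0.408], "gripper": 0.53},
    {"travel": [-0.0207, -0.0328, 0], "angular": [0, 0, 0.458], "gripper": 0.53},
    {"travel": [-0.023, -0.0364, 0], "angular": [0, 0, 0.509], "gripper": 0.53}
  ]
}}

```text
t: 8.4
tool_pos: [0.4499, -0.3105, 0.0845]
tool_rot: [3.086, -0.588, 0.004]
contact_force: [2.5, 2.1, 1.0]
opening: 0.0449
grip_force: 0.8
```

Emit:
{"method": "step_arm", "body": {
  "targets": [
    {"travel": [-0.0007, -0.0043, 0], "angular": [0, 0, 0.051], "gripper": 0.53},
    {"travel": [-0.0014, -0.0085, 0], "angular": [0, 0, 0.102], "gripper": 0.53},
    {"travel": [-0.0021, -0.0128, 0], "angular": [0, 0, 0.153], "gripper": 0.53},
    {"travel": [-0.0028, -0.017, 0], "angular": [0, 0, 0.204], "gripper": 0.53},
    {"travel": [-0.0035, -0.0213, 0], "angular": [0, 0, 0.255], "gripper": 0.53},
    {"travel": [-0.0042, -0.0255, 0], "angular": [0, 0, 0.306], "gripper": 0.53},
    {"travel": [-0.0049, -0.0298, 0], "angular": [0, 0, 0.357], "gripper": 0.53},
    {"travel": [-0.0056, -0.034, 0], "angular": [0, 0, 0.408], "gripper": 0.53},
    {"travel": [-0.0063, -0.0383, 0], "angular": [0, 0, 0.458], "gripper": 0.53},
    {"travel": [-0.007, -0.0425, 0], "angular": [0, 0, 0.509], "gripper": 0.53}
  ]
}}

```text
t: 9.4
tool_pos: [0.4455, -0.3358, 0.0843]
tool_rot: [3.141, 0.036, 0.003]
contact_force: [1.7, 1.8, -1.0]
opening: 0.0452
grip_force: 0.8
```

Emit:
{"method": "step_arm", "body": {
  "targets": [
    {"travel": [0.001, -0.0042, 0], "angular": [0, 0, 0.051], "gripper": 0.53},
    {"travel": [0.002, -0.0084, 0], "angular": [0, 0, 0.102], "gripper": 0.53},
    {"travel": [0.003, -0.0125, 0], "angular": [0, 0, 0.153], "gripper": 0.53},
    {"travel": [0.004, -0.0167, 0], "angular": [0, 0, 0.204], "gripper": 0.53},
    {"travel": [0.005, -0.0209, 0], "angular": [0, 0, 0.255], "gripper": 0.53},
    {"travel": [0.006, -0.0251, 0], "angular": [0, 0, 0.306], "gripper": 0.53},
    {"travel": [0.007, -0.0293, 0], "angular": [0, 0, 0.357], "gripper": 0.53},
    {"travel": [0.008, -0.0334, 0], "angular": [0, 0, 0.408], "gripper": 0.53},
    {"travel": [0.009, -0.0376, 0], "angular": [0, 0, 0.458], "gripper": 0.53},
    {"travel": [0.01, -0.0418, 0], "angular": [0, 0, 0.509], "gripper": 0.53}
  ]
}}

```text
t: 10.4
tool_pos: [0.4512, -0.3606, 0.0841]
tool_rot: [-3.071, -0.659, -0.002]
contact_force: [0.5, 1.7, 0.7]
opening: 0.0454
grip_force: 0.8
```

```bash
python3 - <<'E'
from h import *
d=grab('wrist')
cv2.imwrite('pics/w4.png',cv2.resize(cv2.cvtColor(d['img'],cv2.COLOR_RGB2BGR),(500,375),interpolation=cv2.INTER_CUBIC))
o=ctrl.get_obs(); print(o['tool_pos'],R.from_rotvec(o['tool_rot']).as_matrix()[:,1],o['q'],o['contact_force'])
E
```

```text
[ 0.45124442 -0.36112696  0.08417838] [ 4.11202121e-01 -9.11543840e-01  8.01779403e-04] [-8.03909913e-01  7.74370743e-02  1.84412343e+00  5.52276012e-04
  1.21899558e+00  3.42923449e-01] [-0.27803316  1.98632342 -0.21347692]
```

View pics/w4.png

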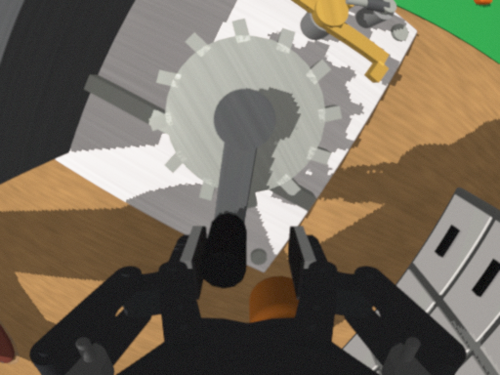

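The knob at (228,250) is riding against the left finger, with about 2 N on it. I'll keep going.

Emit:
{"method": "step_arm", "body": {
  "targets": [
    {"travel": [0.0026, -0.0035, 0], "angular": [0, 0, 0.051], "gripper": 0.53},
    {"travel": [0.0051, -0.0069, 0], "angular": [0, 0, 0.102], "gripper": 0.53},
    {"travel": [0.0077, -0.0104, 0], "angular": [0, 0, 0.153], "gripper": 0.53},
    {"travel": [0.0102, -0.0138, 0], "angular": [0, 0, 0.204], "gripper": 0.53},
    {"travel": [0.0128, -0.0173, 0], "angular": [0, 0, 0.255], "gripper": 0.53},
    {"travel": [0.0154, -0.0208, 0], "angular": [0, 0, 0.306], "gripper": 0.53},
    {"travel": [0.0179, -0.0242, 0], "angular": [0, 0, 0.357], "gripper": 0.53},
    {"travel": [0.0205, -0.0277, 0], "angular": [0, 0, 0.408], "gripper": 0.53},
    {"travel": [0.023, -0.0311, 0], "angular": [0, 0, 0.458], "gripper": 0.53},
    {"travel": [0.0256, -0.0346, 0], "angular": [0, 0, 0.509], "gripper": 0.53}
  ]
}}

```text
t: 11.45
tool_pos: [0.4663, -0.3813, 0.0838]
tool_rot: [-2.88, -1.255, -0.001]
contact_force: [-0.5, 1.5, -0.6]
opening: 0.0452
grip_force: 0.8
```

Emit:
{"method": "step_arm", "body": {
  "targets": [
    {"travel": [0.0037, -0.0022, 0], "angular": [0, 0, 0.051], "gripper": 0.53},
    {"travel": [0.0074, -0.0044, 0], "angular": [0, 0, 0.102], "gripper": 0.53},
    {"travel": [0.0111, -0.0066, 0], "angular": [0, 0, 0.153], "gripper": 0.53},
    {"travel": [0.0148, -0.0088, 0], "angular": [0, 0, 0.204], "gripper": 0.53},
    {"travel": [0.0186, -0.011, 0], "angular": [0, 0, 0.255], "gripper": 0.53},
    {"travel": [0.0223, -0.0131, 0], "angular": [0, 0, 0.306], "gripper": 0.53},
    {"travel": [0.026, -0.0153, 0], "angular": [0, 0, 0.357], "gripper": 0.53},
    {"travel": [0.0297, -0.0175, 0], "angular": [0, 0, 0.408], "gripper": 0.53},
    {"travel": [0.0334, -0.0197, 0], "angular": [0, 0, 0.458], "gripper": 0.53},
    {"travel": [0.0371, -0.0219, 0], "angular": [0, 0, 0.509], "gripper": 0.53}
  ]
}}

```text
t: 12.45
tool_pos: [0.4883, -0.3945, 0.0837]
tool_rot: [-2.573, -1.801, 0.0]
contact_force: [-0.7, 2.3, 0.8]
opening: 0.0455
grip_force: 0.8
```

Emit:
{"method": "step_arm", "body": {
  "targets": [
    {"travel": [0.0043, -0.0006, 0], "angular": [0, 0, 0.051], "gripper": 0.53},
    {"travel": [0.0085, -0.0011, 0], "angular": [0, 0, 0.102], "gripper": 0.53},
    {"travel": [0.0128, -0.0017, 0], "angular": [0, 0, 0.153], "gripper": 0.53},
    {"travel": [0.0171, -0.0023, 0], "angular": [0, 0, 0.204], "gripper": 0.53},
    {"travel": [0.0213, -0.0029, 0], "angular": [0, 0, 0.255], "gripper": 0.53},
    {"travel": [0.0256, -0.0034, 0], "angular": [0, 0, 0.306], "gripper": 0.53},
    {"travel": [0.0299, -0.004, 0], "angular": [0, 0, 0.357], "gripper": 0.53},
    {"travel": [0.0342, -0.0046, 0], "angular": [0, 0, 0.408], "gripper": 0.53},
    {"travel": [0.0384, -0.0051, 0], "angular": [0, 0, 0.458], "gripper": 0.53},
    {"travel": [0.0427, -0.0057, 0], "angular": [0, 0, 0.509], "gripper": 0.53}
  ]
}}

```text
t: 13.45
tool_pos: [0.5137, -0.3981, 0.0837]
tool_rot: [-2.164, -2.276, 0.001]
contact_force: [-1.4, 0.7, -0.5]
opening: 0.045
grip_force: 0.8
```

```bash
python3 - <<'E'
from h import *
o=ctrl.get_obs(); print(o['tool_pos'],R.from_rotvec(o['tool_rot']).as_matrix()[:,1],o['q'],o['contact_force'])
E
```

```text
[ 0.51368894 -0.39811207  0.08372799] [ 9.98726255e-01  5.04494225e-02 -8.50953231e-04] [-7.73523453e-01  2.37743040e-01  1.66490084e+00 -5.16419415e-04
  1.23967392e+00 -8.23826166e-01] [-1.41408367  0.68437655 -0.49017715]
```

Emit:
{"method": "step_arm", "body": {
  "targets": [
    {"travel": [0.0031, 0.0008, 0], "angular": [0, 0, 0.038], "gripper": 0.53},
    {"travel": [0.0062, 0.0017, 0], "angular": [0, 0, 0.076], "gripper": 0.53},
    {"travel": [0.0093, 0.0025, 0], "angular": [0, 0, 0.115], "gripper": 0.53},
    {"travel": [0.0124, 0.0034, 0], "angular": [0, 0, 0.153], "gripper": 0.53},
    {"travel": [0.0155, 0.0042, 0], "angular": [0, 0, 0.191], "gripper": 0.53},
    {"travel": [0.0186, 0.0051, 0], "angular": [0, 0, 0.229], "gripper": 0.53},
    {"travel": [0.0217, 0.0059, 0], "angular": [0, 0, 0.267], "gripper": 0.53},
    {"travel": [0.0248, 0.0068, 0], "angular": [0, 0, 0.306], "gripper": 0.53},
    {"travel": [0.0279, 0.0076, 0], "angular": [0, 0, 0.344], "gripper": 0.53},
    {"travel": [0.031, 0.0085, 0], "angular": [0, 0, 0.382], "gripper": 0.53}
  ]
}}

```text
t: 14.45
tool_pos: [0.5329, -0.3926, 0.0831]
tool_rot: [-1.798, -2.576, -0.001]
contact_force: [-1.2, -0.9, 1.6]
opening: 0.0453
grip_force: 1.1
```

Emit:
{"method": "step_arm", "body": {
  "targets": [
    {"travel": [0.0025, 0.001, 0], "angular": [0, 0, 0.03], "gripper": 0.53},
    {"travel": [0.005, 0.002, 0], "angular": [0, 0, 0.06], "gripper": 0.53},
    {"travel": [0.005, 0.002, 0], "angular": [0, 0, 0.06], "gripper": 0.53}
  ]
}}

```text
t: 14.75
tool_pos: [0.536, -0.3914, 0.083]
tool_rot: [1.739, 2.616, 0.001]
contact_force: [-1.3, -1.1, 1.2]
opening: 0.0451
grip_force: 0.3
```

Emit:
{"method": "step_arm", "body": {
  "targets": [
    {"travel": [0.0015, 0.0006, 0], "angular": [0, 0, 0.02], "gripper": 0.53},
    {"travel": [0.0025, 0.001, 0], "angular": [0, 0, 0.03], "gripper": 0.53},
    {"travel": [0.0025, 0.001, 0], "angular": [0, 0, 0.03], "gripper": 0.53}
  ]
}}

```text
t: 15.05
tool_pos: [0.5371, -0.3908, 0.0829]
tool_rot: [-1.709, -2.635, -0.001]
contact_force: [-1.6, 0.0, 0.6]
opening: 0.0452
grip_force: 0.6
```

Emit:
{"method": "step_arm", "body": {
  "targets": [
    {"travel": [0.002, 0.0008, 0], "angular": [0, 0, 0.025], "gripper": 0.53},
    {"travel": [0.003, 0.0014, 0], "angular": [0, 0, 0.037], "gripper": 0.53},
    {"travel": [0.003, 0.0014, 0], "angular": [0, 0, 0.037], "gripper": 0.53}
  ]
}}

```text
t: 15.35
tool_pos: [0.5387, -0.3901, 0.0828]
tool_rot: [-1.67, -2.66, -0.0]
contact_force: [-2.3, -0.2, 0.9]
opening: 0.0453
grip_force: 0.9
```

Emit:
{"method": "step_arm", "body": {
  "targets": [
    {"travel": [0.002, 0.0008, 0], "angular": [0, 0, 0.025], "gripper": 0.53},
    {"travel": [0.003, 0.0014, 0], "angular": [0, 0, 0.037], "gripper": 0.53},
    {"travel": [0.003, 0.0014, 0], "angular": [0, 0, 0.037], "gripper": 0.53}
  ]
}}

```text
t: 15.65
tool_pos: [0.5386, -0.3894, 0.0827]
tool_rot: [-1.629, -2.68, 0.003]
contact_force: [-9.9, -0.1, 3.1]
opening: 0.0452
grip_force: 4.0
```

Emit:
{"method": "step_arm", "body": {
  "targets": [
    {"travel": [0.002, 0.0008, 0], "angular": [0, 0, 0.025], "gripper": 0.53},
    {"travel": [0.003, 0.0014, 0], "angular": [0, 0, 0.037], "gripper": 0.53},
    {"travel": [0.003, 0.0014, 0], "angular": [0, 0, 0.037], "gripper": 0.53}
  ]
}}

```text
t: 15.95
tool_pos: [0.5383, -0.3889, 0.0826]
tool_rot: [-1.588, -2.699, 0.006]
contact_force: [-16.8, 0.6, 7.0]
opening: 0.0451
grip_force: 7.0
```

```bash
python3 - <<'E'
from h import *
import pickle
d=grab('wrist');pickle.dump(d,open('w5.pkl','wb'))
cv2.imwrite('pics/w5.png',cv2.resize(cv2.cvtColor(d['img'],cv2.COLOR_RGB2BGR),(800,600),interpolation=cv2.INTER_CUBIC))
o=ctrl.get_obs(); print(o['tool_pos'],R.from_rotvec(o['tool_rot']).as_matrix()[:,1],o['contact_force'])
E
```

```text
[ 0.538318   -0.38885775  0.08253392] [ 0.8742113   0.48547685 -0.00817483] [-16.63902001  -0.10298601   6.80627442]
```

View pics/w5.png

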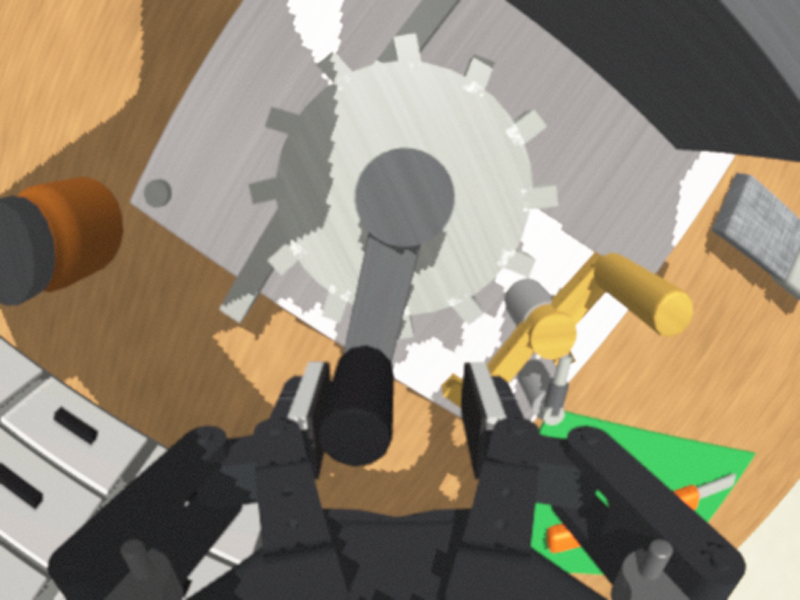

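The drum is at its hard stop, reading 17 N. I'll back off, rise and flick the pawl back in while I'm here.

Emit:
{"method": "step_arm", "body": {
  "targets": [
    {"travel": [-0.006, -0.003, 0], "angular": [0, 0, 0], "gripper": 0.53},
    {"travel": [-0.012, -0.006, 0], "angular": [0, 0, 0], "gripper": 0.53},
    {"travel": [-0.012, -0.006, 0], "angular": [0, 0, 0], "gripper": 0.53},
    {"travel": [-0.012, -0.006, 0.06], "angular": [0, 0, 0], "gripper": 0.53},
    {"travel": [-0.012, -0.006, 0.12], "angular": [0, 0, 0], "gripper": 0.53},
    {"travel": [-0.012, -0.006, 0.15], "angular": [0, 0, -0.16], "gripper": 0.53},
    {"travel": [0.02, 0.05, 0.15], "angular": [0, 0, -0.33], "gripper": 0.53},
    {"travel": [0.06, 0.1, 0.15], "angular": [0, 0, -0.5], "gripper": 0.53},
    {"travel": [0.091, 0.117, 0.15], "angular": [0, 0, -0.655], "gripper": 0.53}
  ]
}}

```text
t: 16.9
tool_pos: [0.5988, -0.3158, 0.1738]
tool_rot: [2.232, 2.209, 0.003]
contact_force: [-0.3, 0.2, 0.3]
opening: 0.045
grip_force: 0.0
```

Emit:
{"method": "step_arm", "body": {
  "targets": [
    {"travel": [0, 0, 0], "angular": [0, 0, -0.2], "gripper": 0.53},
    {"travel": [0, 0, 0], "angular": [0, 0, -0.4], "gripper": 0.53},
    {"travel": [0, 0, 0], "angular": [0, 0, -0.6], "gripper": 0.53},
    {"travel": [0, 0, 0], "angular": [0, 0, -0.655], "gripper": 0.53},
    {"travel": [0, 0, 0], "angular": [0, 0, -0.655], "gripper": 0.53}
  ]
}}

```text
t: 17.4
tool_pos: [0.5977, -0.3181, 0.1732]
tool_rot: [2.718, 1.574, 0.001]
contact_force: [-0.4, -0.6, 0.1]
opening: 0.0453
grip_force: 0.0
```

```bash
python3 - <<'E'
from h import *
import pickle
d=grab('wrist');pickle.dump(d,open('w6.pkl','wb'))
im=cv2.cvtColor(d['img'],cv2.COLOR_RGB2BGR)
cv2.imwrite('pics/w6.png',cv2.resize(im,(800,600),interpolation=cv2.INTER_CUBIC))
o=ctrl.get_obs(); print(o['tool_pos'],R.from_rotvec(o['tool_rot']).as_matrix()[:,1],o['contact_force'])
h=cv2.cvtColor(im,cv2.COLOR_BGR2HSV); m=cv2.inRange(h,(18,140,120),(30,255,255))
n,_,st,c=cv2.connectedComponentsWithStats(m)
for i in range(1,n):
    if st[i,4]>40: print(st[i],c[i])
E
```

```text
[ 0.59757281 -0.31818923  0.17321683] [ 8.67862983e-01 -4.96803165e-01  6.76695673e-04] [-0.53961769  0.12993849  0.24047887]
[424 154  15  32  46] [432.02173913 167.39130435]
[ 243  175   43   87 1303] [261.38219493 212.10207214]
```

View pics/w6.png

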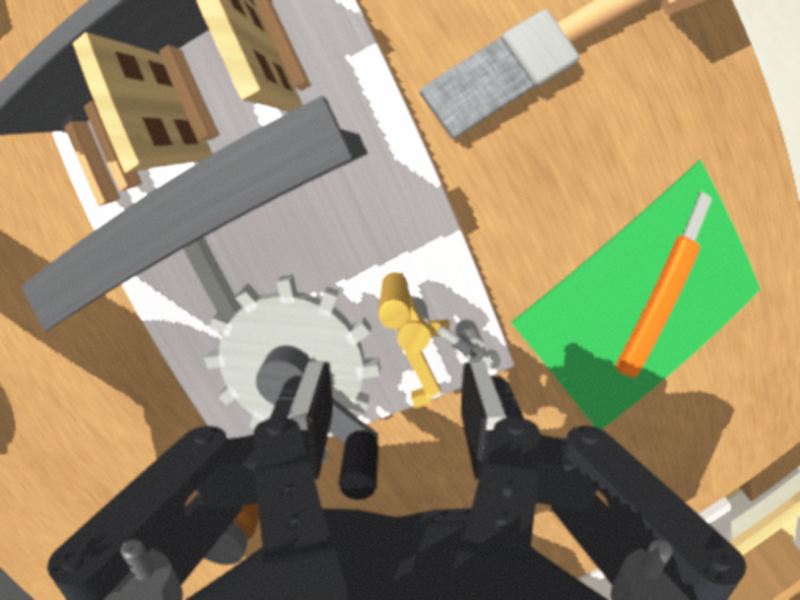

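The jaw has backed off both panels, and the tab top is at (393,313). Now I'll descend and flick it back.

Emit:
{"method": "step_arm", "body": {
  "targets": [
    {"travel": [-0.002, 0, -0.06], "angular": [0, 0, 0], "gripper": 0.53},
    {"travel": [-0.002, 0, -0.1], "angular": [0, 0, 0], "gripper": 0.53},
    {"travel": [-0.002, 0, -0.13], "angular": [0, 0, 0], "gripper": 0.53},
    {"travel": [-0.002, 0, -0.15], "angular": [0, 0, 0], "gripper": 0.53},
    {"travel": [-0.002, 0, -0.163], "angular": [0, 0, 0], "gripper": 0.53},
    {"travel": [-0.002, 0, -0.163], "angular": [0, 0, 0], "gripper": 0.53}
  ]
}}

```text
t: 18.05
tool_pos: [0.5957, -0.3182, 0.0745]
tool_rot: [-2.718, -1.573, 0.001]
contact_force: [-0.4, 0.5, -0.3]
opening: 0.0452
grip_force: 0.0
```

Emit:
{"method": "step_arm", "body": {
  "targets": [
    {"travel": [0.008, -0.005, 0], "angular": [0, 0, 0], "gripper": 0.53},
    {"travel": [0.015, -0.009, 0], "angular": [0, 0, 0], "gripper": 0.53},
    {"travel": [0.022, -0.013, 0], "angular": [0, 0, 0], "gripper": 0.53},
    {"travel": [0.028, -0.016, 0], "angular": [0, 0, 0], "gripper": 0.53},
    {"travel": [0.034, -0.019, 0], "angular": [0, 0, 0], "gripper": 0.53},
    {"travel": [0.04, -0.023, 0], "angular": [0, 0, 0], "gripper": 0.53},
    {"travel": [0.048, -0.027, 0], "angular": [0, 0, 0], "gripper": 0.53},
    {"travel": [0.048, -0.027, 0], "angular": [0, 0, 0], "gripper": 0.53}
  ]
}}

```text
t: 18.85
tool_pos: [0.6255, -0.3354, 0.0755]
tool_rot: [2.718, 1.572, 0.001]
contact_force: [0.1, 0.8, -0.6]
opening: 0.0454
grip_force: 0.0
```

```bash
python3 - <<'E'
from h import *
import pickle
d=grab('wrist');pickle.dump(d,open('w7.pkl','wb'))
im=cv2.cvtColor(d['img'],cv2.COLOR_RGB2BGR)
cv2.imwrite('pics/w7.png',cv2.resize(im[150:384,100:412],(624,468),interpolation=cv2.INTER_CUBIC))
E
```

```text
(no output)
```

View pics/w7.png

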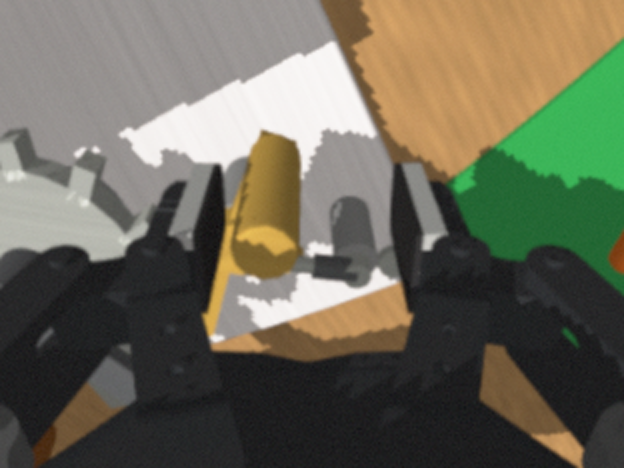

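The tab sprang past the finger into the toothed side; its top is at crop (265,250). I'll rise and head for the tins.

Emit:
{"method": "step_arm", "body": {
  "targets": [
    {"travel": [0, 0, 0.08], "angular": [0, 0, 0], "gripper": 0.53},
    {"travel": [0, 0, 0.16], "angular": [0, 0, 0], "gripper": 0.53},
    {"travel": [-0.01, 0.03, 0.24], "angular": [0, 0, 0], "gripper": 0.6},
    {"travel": [-0.03, 0.1, 0.31], "angular": [0, 0, 0], "gripper": 1},
    {"travel": [-0.05, 0.18, 0.34], "angular": [0, 0, -0.19], "gripper": 1},
    {"travel": [-0.07, 0.26, 0.34], "angular": [0, 0, -0.38], "gripper": 1},
    {"travel": [-0.09, 0.34, 0.34], "angular": [0, 0, -0.57], "gripper": 1},
    {"travel": [-0.11, 0.4, 0.34], "angular": [0, 0, -0.75], "gripper": 1},
    {"travel": [-0.12, 0.46, 0.34], "angular": [0, 0, -0.75], "gripper": 1},
    {"travel": [-0.13, 0.52, 0.34], "angular": [0, 0, -0.75], "gripper": 1}
  ]
}}

```text
t: 19.9
tool_pos: [0.5461, -0.0211, 0.2797]
tool_rot: [3.058, 0.716, 0.002]
contact_force: [-1.3, -0.6, 0.5]
opening: 0.0852
grip_force: 0.0
```

Emit:
{"method": "step_arm", "body": {
  "targets": [
    {"travel": [-0.02, 0.08, 0], "angular": [0, 0, -0.19], "gripper": 1},
    {"travel": [-0.04, 0.16, 0], "angular": [0, 0, -0.38], "gripper": 1},
    {"travel": [-0.06, 0.24, 0], "angular": [0, 0, -0.57], "gripper": 1},
    {"travel": [-0.08, 0.32, 0], "angular": [0, 0, -0.75], "gripper": 1},
    {"travel": [-0.08, 0.38, 0], "angular": [0, 0, -0.75], "gripper": 1},
    {"travel": [-0.08, 0.413, 0], "angular": [0, 0, -0.75], "gripper": 1},
    {"travel": [-0.08, 0.413, 0], "angular": [0, 0, -0.75], "gripper": 1}
  ]
}}

```text
t: 20.6
tool_pos: [0.4981, 0.2276, 0.2794]
tool_rot: [-3.135, 0.196, -0.001]
contact_force: [0.5, -0.5, 0.1]
opening: 0.0853
grip_force: 0.0
```

```bash
python3 - <<'E'
from h import *
import pickle
w=pickle.load(open('w7.pkl','rb')); print('tab',onz(w,(232.5,275),.108,True))
d=grab('wrist');pickle.dump(d,open('w8.pkl','wb'))
im=cv2.cvtColor(d['img'],cv2.COLOR_RGB2BGR)
cv2.imwrite('pics/w8.png',cv2.resize(im,(800,600),interpolation=cv2.INTER_CUBIC))
o=ctrl.get_obs(); print(o['tool_pos'],R.from_rotvec(o['tool_rot']).as_matrix()[:,1],o['q'])
E
```

```text
tab [ 0.61842818 -0.32969043  0.108     ]
[0.49841169 0.22609494 0.27928906] [-1.26191171e-01 -9.92005833e-01  4.64147481e-04] [ 2.90163117e-01 -1.57603523e-01  1.73598978e+00 -5.59197035e-04
  1.56308982e+00  1.98749217e+00]
```

View pics/w8.png

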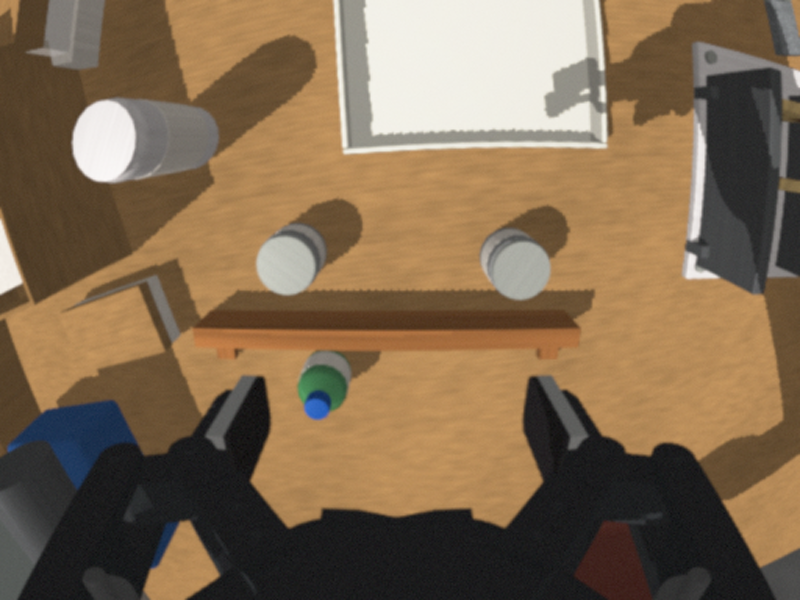

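The pawl tab is back at its original spot, so it is engaged. This view shows tin tops at (288,264) and (519,268), the rail's top far edge from (195,328) to (580,329), and the tray's near wall at y≈150.

```bash
python3 - <<'E'
from h import *
import pickle
d=pickle.load(open('w8.pkl','rb')); s=1/1.5625
P=lambda p,z:onz(d,(p[0]*s-.2,p[1]*s-.2),z,True)
for n,p,z in [('tinA',(288,264),.056),('tinB',(519,268),.056),('rail fl',(195,328),.05),('rail fr',(579,329),.05),('rail nl',(196,348),.05),('rail nr',(580,345),.05),('far base l',(205,312),.0),('far base r',(570,311),0),('tray nl',(345,151),.035),('tray nr',(607,146),.035),('glue',(317,406),.08),('mid f',(390,328),.05),('mid n',(390,348),.05)]: print(n,P(p,z).round(4))
E
```

```text
tinA [0.4932 0.3175 0.056 ]
tinB [0.4661 0.1274 0.056 ]
rail fl [0.4442 0.4212 0.05  ]
rail fr [0.3998 0.0703 0.05  ]
rail nl [0.4241 0.4262 0.05  ]
rail nr [0.3832 0.0688 0.05  ]
far base l [0.4425 0.432  0.    ]
far base r [ 0.3975  0.0611 -0.    ]
tray nl [0.5774 0.2591 0.035 ]
tray nr [0.5617 0.0326 0.035 ]
glue [0.3706 0.312  0.08  ]
mid f [0.424  0.2413 0.05  ]
mid n [0.4051 0.2438 0.05  ]
```

Emit:
{"method": "step_arm", "body": {
  "targets": [
    {"travel": [-0.004, 0.08, 0], "angular": [0, 0, 0], "gripper": 1},
    {"travel": [-0.008, 0.155, -0.06], "angular": [0, 0, 0], "gripper": 1},
    {"travel": [-0.008, 0.155, -0.14], "angular": [0, 0, 0], "gripper": 1},
    {"travel": [-0.008, 0.155, -0.22], "angular": [0, 0, 0], "gripper": 1},
    {"travel": [-0.008, 0.155, -0.3], "angular": [0, 0, 0], "gripper": 1},
    {"travel": [-0.008, 0.155, -0.35], "angular": [0, 0, 0], "gripper": 1},
    {"travel": [-0.008, 0.155, -0.39], "angular": [0, 0, 0], "gripper": 1},
    {"travel": [-0.008, 0.155, -0.42], "angular": [0, 0, 0], "gripper": 1},
    {"travel": [-0.008, 0.155, -0.435], "angular": [0, 0, 0], "gripper": 1},
    {"travel": [-0.008, 0.155, -0.435], "angular": [0, 0, 0], "gripper": 1}
  ]
}}

```text
t: 21.65
tool_pos: [0.4935, 0.3167, 0.017]
tool_rot: [3.133, -0.205, -0.003]
contact_force: [-1.3, 0.5, 0.9]
opening: 0.0853
grip_force: 0.0
```

Emit:
{"method": "step_arm", "body": {
  "targets": [
    {"travel": [0, 0, 0], "angular": [0, 0, 0], "gripper": 0.4},
    {"travel": [0, 0, 0], "angular": [0, 0, 0], "gripper": 0.4},
    {"travel": [0, 0, 0], "angular": [0, 0, 0], "gripper": 0.4},
    {"travel": [0, 0, 0], "angular": [0, 0, 0], "gripper": 0.4},
    {"travel": [0, 0, 0], "angular": [0, 0, 0], "gripper": 0.4},
    {"travel": [0, 0, 0], "angular": [0, 0, 0], "gripper": 0.4}
  ],
  "squeeze": 30
}}

```text
t: 22.25
tool_pos: [0.4954, 0.3189, 0.0204]
tool_rot: [-3.134, 0.202, -0.005]
contact_force: [-0.5, 0.1, 6.2]
opening: 0.0528
grip_force: 32.3
```

Emit:
{"method": "step_arm", "body": {
  "targets": [
    {"travel": [0, 0, 0.04], "angular": [0, 0, 0], "gripper": 0.4},
    {"travel": [0, 0, 0.1], "angular": [0, 0, 0], "gripper": 0.4},
    {"travel": [0, 0, 0.16], "angular": [0, 0, 0], "gripper": 0.4},
    {"travel": [0.04, -0.03, 0.187], "angular": [0, 0, 0], "gripper": 0.4},
    {"travel": [0.09, -0.07, 0.187], "angular": [0, 0, 0], "gripper": 0.4},
    {"travel": [0.14, -0.11, 0.187], "angular": [0, 0, 0], "gripper": 0.4},
    {"travel": [0.19, -0.15, 0.187], "angular": [0, 0, 0], "gripper": 0.4},
    {"travel": [0.24, -0.19, 0.187], "angular": [0, 0, 0], "gripper": 0.4},
    {"travel": [0.27, -0.21, 0.187], "angular": [0, 0, 0], "gripper": 0.4},
    {"travel": [0.27, -0.21, 0.187], "angular": [0, 0, 0], "gripper": 0.4}
  ]
}}

```text
t: 23.25
tool_pos: [0.6576, 0.19, 0.1301]
tool_rot: [3.134, -0.207, 0.0]
contact_force: [-0.7, 0.1, -0.4]
opening: 0.0528
grip_force: 32.2
```

Emit:
{"method": "step_arm", "body": {
  "targets": [
    {"travel": [0, 0, -0.05], "angular": [0, 0, 0], "gripper": 0.4},
    {"travel": [0, 0, -0.1], "angular": [0, 0, 0], "gripper": 0.4},
    {"travel": [0, 0, -0.14], "angular": [0, 0, 0], "gripper": 0.4},
    {"travel": [0, 0, -0.16], "angular": [0, 0, 0], "gripper": 0.4},
    {"travel": [0, 0, -0.17], "angular": [0, 0, 0], "gripper": 0.4},
    {"travel": [0, 0, -0.174], "angular": [0, 0, 0], "gripper": 0.4},
    {"travel": [0, 0, -0.176], "angular": [0, 0, 0], "gripper": 0.4},
    {"travel": [0, 0, -0.176], "angular": [0, 0, 0], "gripper": 0.4}
  ]
}}

```text
t: 24.05
tool_pos: [0.6568, 0.1925, 0.0263]
tool_rot: [-3.135, 0.202, -0.003]
contact_force: [0.3, 0.0, -0.6]
opening: 0.0524
grip_force: 32.2
```

Emit:
{"method": "step_arm", "body": {
  "targets": [
    {"travel": [0, 0, -0.001], "angular": [0, 0, 0], "gripper": 0.74},
    {"travel": [0, 0, -0.001], "angular": [0, 0, 0], "gripper": 0.74},
    {"travel": [0, 0, -0.001], "angular": [0, 0, 0], "gripper": 0.74},
    {"travel": [0, 0, 0.03], "angular": [0, 0, 0], "gripper": 0.74},
    {"travel": [0, 0, 0.1], "angular": [0, 0, 0], "gripper": 0.74},
    {"travel": [0, 0, 0.18], "angular": [0, 0, 0], "gripper": 0.74},
    {"travel": [-0.08, -0.03, 0.2], "angular": [0, 0, 0], "gripper": 1},
    {"travel": [-0.16, -0.055, 0.2], "angular": [0, 0, 0], "gripper": 1},
    {"travel": [-0.24, -0.08, 0.2], "angular": [0, 0, 0], "gripper": 1},
    {"travel": [-0.315, -0.109, 0.2], "angular": [0, 0, 0], "gripper": 1}
  ]
}}

```text
t: 25.05
tool_pos: [0.467, 0.127, 0.1466]
tool_rot: [-3.135, 0.202, -0.003]
contact_force: [0.4, -0.4, 0.1]
opening: 0.085
grip_force: 0.0
```

```bash
python3 - <<'E'
from h import *
import pickle
d=grab('wrist'); t=grab('top'); pickle.dump((d,t),open('w9.pkl','wb'))
o=ctrl.get_obs(); print(o['tool_pos'])
im=cv2.cvtColor(d['img'],cv2.COLOR_RGB2BGR)
b=cv2.cvtColor(t['img'],cv2.COLOR_RGB2BGR)
c=np.zeros((384,800,3),np.uint8); c[:,:512]=im; c[:,512:]=cv2.resize(b[100:292,120:264],(288,384),interpolation=cv2.INTER_CUBIC); cv2.imwrite('pics/w9.png',c)
E
```

```text
[0.46145388 0.126059   0.14302782]
```

View pics/w9.png

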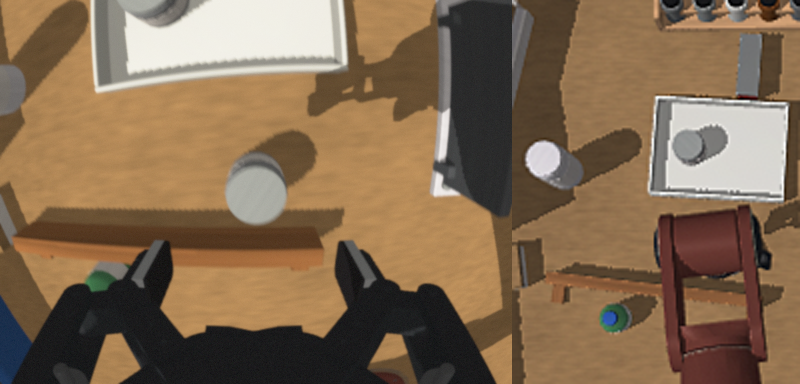

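The tin is upright in the tray, and tin B's top is at (256,189).

```bash
python3 - <<'E'
from h import *
import pickle
d,t=pickle.load(open('w9.pkl','rb'))
print(onz(d,(256,189),.056,True), onz(t,(120+688/2-512/2,100+147/2),.061))
E
```

```text
[0.46801731 0.12360598 0.056     ] [0.64788916 0.19331939 0.061     ]
```

Emit:
{"method": "step_arm", "body": {
  "targets": [
    {"travel": [0.002, -0.003, -0.06], "angular": [0, 0, 0], "gripper": 1},
    {"travel": [0.002, -0.003, -0.12], "angular": [0, 0, 0], "gripper": 1},
    {"travel": [0.002, -0.003, -0.16], "angular": [0, 0, 0], "gripper": 1},
    {"travel": [0.002, -0.003, -0.19], "angular": [0, 0, 0], "gripper": 1},
    {"travel": [0.002, -0.003, -0.207], "angular": [0, 0, 0], "gripper": 1},
    {"travel": [0.002, -0.003, -0.207], "angular": [0, 0, 0], "gripper": 0.4},
    {"travel": [0.002, -0.003, -0.207], "angular": [0, 0, 0], "gripper": 0.4},
    {"travel": [0.002, -0.003, -0.207], "angular": [0, 0, 0], "gripper": 0.4},
    {"travel": [0.002, -0.003, -0.207], "angular": [0, 0, 0], "gripper": 0.4},
    {"travel": [0.002, -0.003, -0.207], "angular": [0, 0, 0], "gripper": 0.4}
  ],
  "squeeze": 30
}}

```text
t: 26.15
tool_pos: [0.4711, 0.1257, 0.0225]
tool_rot: [-3.134, 0.203, -0.005]
contact_force: [-1.1, 0.2, 6.9]
opening: 0.0526
grip_force: 32.2
```

Emit:
{"method": "step_arm", "body": {
  "targets": [
    {"travel": [0, 0, 0], "angular": [0, 0, 0], "gripper": 0.4},
    {"travel": [0, 0, 0.04], "angular": [0, 0, 0], "gripper": 0.4},
    {"travel": [0, 0, 0.1], "angular": [0, 0, 0], "gripper": 0.4},
    {"travel": [0, 0, 0.16], "angular": [0, 0, 0], "gripper": 0.4},
    {"travel": [0.06, -0.01, 0.187], "angular": [0, 0, 0], "gripper": 0.4},
    {"travel": [0.12, -0.02, 0.187], "angular": [0, 0, 0], "gripper": 0.4},
    {"travel": [0.18, -0.04, 0.187], "angular": [0, 0, 0], "gripper": 0.4},
    {"travel": [0.24, -0.05, 0.187], "angular": [0, 0, 0], "gripper": 0.4},
    {"travel": [0.298, -0.058, 0.187], "angular": [0, 0, 0], "gripper": 0.4},
    {"travel": [0.298, -0.058, 0.187], "angular": [0, 0, 0], "gripper": 0.4}
  ]
}}

```text
t: 27.15
tool_pos: [0.651, 0.0896, 0.132]
tool_rot: [3.135, -0.205, 0.001]
contact_force: [-0.3, 0.4, -1.3]
opening: 0.0527
grip_force: 32.3
```

Emit:
{"method": "step_arm", "body": {
  "targets": [
    {"travel": [0, 0, -0.05], "angular": [0, 0, 0], "gripper": 0.4},
    {"travel": [0, 0, -0.1], "angular": [0, 0, 0], "gripper": 0.4},
    {"travel": [0, 0, -0.14], "angular": [0, 0, 0], "gripper": 0.4},
    {"travel": [0, 0, -0.16], "angular": [0, 0, 0], "gripper": 0.4},
    {"travel": [0, 0, -0.17], "angular": [0, 0, 0], "gripper": 0.4},
    {"travel": [0, 0, -0.174], "angular": [0, 0, 0], "gripper": 0.4},
    {"travel": [0, 0, -0.176], "angular": [0, 0, 0], "gripper": 0.4},
    {"travel": [0, 0, -0.176], "angular": [0, 0, 0], "gripper": 0.4}
  ]
}}

```text
t: 27.95
tool_pos: [0.6492, 0.0908, 0.0287]
tool_rot: [-3.135, 0.203, -0.004]
contact_force: [0.2, 0.5, -0.9]
opening: 0.0526
grip_force: 32.3
```

Emit:
{"method": "step_arm", "body": {
  "targets": [
    {"travel": [0, 0, -0.001], "angular": [0, 0, 0], "gripper": 0.74},
    {"travel": [0, 0, -0.001], "angular": [0, 0, 0], "gripper": 0.74},
    {"travel": [0, 0, -0.001], "angular": [0, 0, 0], "gripper": 0.74},
    {"travel": [0, 0, 0.03], "angular": [0, 0, 0], "gripper": 0.74},
    {"travel": [0, 0, 0.1], "angular": [0, 0, 0], "gripper": 0.74},
    {"travel": [0, 0, 0.18], "angular": [0, 0, 0], "gripper": 0.74},
    {"travel": [0, 0, 0.26], "angular": [0, 0, 0.1], "gripper": 0.7},
    {"travel": [0, 0, 0.34], "angular": [0, 0, 0.29], "gripper": 0.6},
    {"travel": [-0.02, -0.06, 0.4], "angular": [0, 0, 0.48], "gripper": 0.5},
    {"travel": [-0.03, -0.12, 0.4], "angular": [0, 0, 0.66], "gripper": 0.45}
  ]
}}

```text
t: 28.95
tool_pos: [0.6328, 0.0187, 0.2777]
tool_rot: [3.076, 0.62, 0.022]
contact_force: [0.2, -1.1, 0.6]
opening: 0.0383
grip_force: 0.0
```

Emit:
{"method": "step_arm", "body": {
  "targets": [
    {"travel": [-0.02, -0.06, 0], "angular": [0, 0, 0.18], "gripper": 0.45},
    {"travel": [-0.04, -0.12, 0], "angular": [0, 0, 0.36], "gripper": 0.45},
    {"travel": [-0.06, -0.18, 0], "angular": [0, 0, 0.54], "gripper": 0.45},
    {"travel": [-0.08, -0.24, 0], "angular": [0, 0, 0.72], "gripper": 0.45},
    {"travel": [-0.098, -0.29, 0], "angular": [0, 0, 0.9], "gripper": 0.45},
    {"travel": [-0.098, -0.29, 0], "angular": [0, 0, 1], "gripper": 0.45},
    {"travel": [-0.098, -0.29, 0], "angular": [0, 0, 1], "gripper": 0.45}
  ]
}}

```text
t: 29.65
tool_pos: [0.5712, -0.1563, 0.269]
tool_rot: [2.616, 1.737, 0.002]
contact_force: [-0.5, 0.4, -0.7]
opening: 0.0385
grip_force: 0.0
```

Emit:
{"method": "step_arm", "body": {
  "targets": [
    {"travel": [0, 0, 0], "angular": [0, 0, 0.19], "gripper": 0.45},
    {"travel": [0, 0, 0], "angular": [0, 0, 0.38], "gripper": 0.45},
    {"travel": [0, 0, 0], "angular": [0, 0, 0.38], "gripper": 0.45},
    {"travel": [0, 0, 0], "angular": [0, 0, 0.38], "gripper": 0.45}
  ]
}}

```text
t: 30.05
tool_pos: [0.5716, -0.1548, 0.268]
tool_rot: [2.33, 2.106, 0.001]
contact_force: [0.4, 0.2, 0.5]
opening: 0.0384
grip_force: 0.0
```

```bash
python3 - <<'E'
from h import *
import pickle
d=grab('wrist'); t=grab('top'); pickle.dump((d,t),open('w10.pkl','wb'))
o=ctrl.get_obs(); print(o['tool_pos'],R.from_rotvec(o['tool_rot']).as_matrix()[:,1],o['q'])
im=cv2.cvtColor(d['img'],cv2.COLOR_RGB2BGR)
b=cv2.cvtColor(t['img'],cv2.COLOR_RGB2BGR)
c=np.zeros((384,800,3),np.uint8); c[:,:512]=im; c[:,512:]=cv2.resize(b[100:292,120:264],(288,384),interpolation=cv2.INTER_CUBIC); cv2.imwrite('pics/w10.png',c)
E
```

```text
[ 0.57155571 -0.15493142  0.26767992] [ 9.95031942e-01 -9.95554002e-02  3.94604151e-04] [-3.90351492e-01 -4.41294771e-02  1.64963127e+00  2.82591786e-05
  1.53568743e+00 -2.90631861e-01]
```

View pics/w10.png

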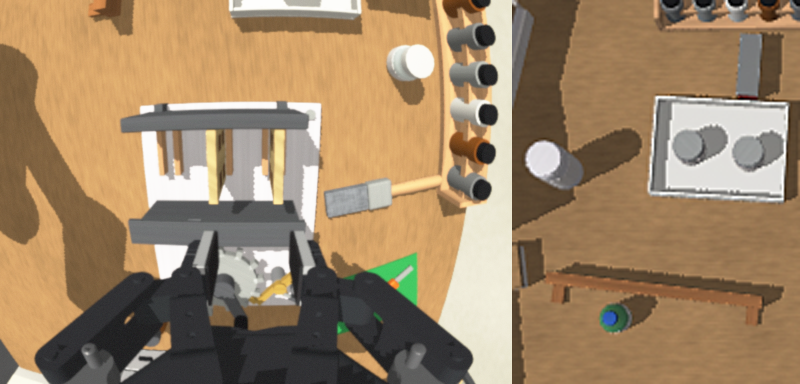

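Both tins are in the tray. The panel tops are bright strips at x≈213 and x≈280 spanning y 130–204, with the jaw's edge just below them.

```bash
python3 - <<'E'
from h import *
import pickle
d,t=pickle.load(open('w10.pkl','rb'))
im=cv2.cvtColor(d['img'],cv2.COLOR_RGB2BGR); h=cv2.cvtColor(im,cv2.COLOR_BGR2HSV)
for v in (130,150,170,190,200,206): print(v,[tuple(h[v,u]) for u in range(204,224,2)])
m=cv2.inRange(h,(18,60,190),(32,255,255)); m[:,:190]=0; m[:,300:]=0; m[:120]=0; m[212:]=0
n,_,st,c=cv2.connectedComponentsWithStats(m)
lab=_
for i in range(1,n):
    if st[i,4]<60: continue
    ys,xs=np.where(lab==i); print(st[i])
    for v in (ys.min()+4,(ys.min()+ys.max())//2,ys.max()-4):
        x=xs[ys==v]; print(v,x.min(),x.max(),onz(d,(x.min()-.5,v),.112,True).round(4),onz(d,(x.max()+.5,v),.112,True).round(4))
    print('ends',onz(d,(np.median(xs[ys==ys.min()]),ys.min()),.112,True).round(4),onz(d,(np.median(xs[ys==ys.max()]),ys.max()),.112,True).round(4))
E
```

```text
130 [(np.uint8(11), np.uint8(13), np.uint8(156)), (np.uint8(19), np.uint8(76), np.uint8(192)), (np.uint8(20), np.uint8(107), np.uint8(219)), (np.uint8(20), np.uint8(105), np.uint8(223)), (np.uint8(21), np.uint8(104), np.uint8(225)), (np.uint8(20), np.uint8(110), np.uint8(214)), (np.uint8(20), np.uint8(102), np.uint8(138)), (np.uint8(20), np.uint8(100), np.uint8(125)), (np.uint8(19), np.uint8(101), np.uint8(126)), (np.uint8(18), np.uint8(103), np.uint8(106))]
150 [(np.uint8(8), np.uint8(12), np.uint8(177)), (np.uint8(20), np.uint8(68), np.uint8(226)), (np.uint8(24), np.uint8(88), np.uint8(249)), (np.uint8(24), np.uint8(90), np.uint8(249)), (np.uint8(24), np.uint8(92), np.uint8(249)), (np.uint8(23), np.uint8(96), np.uint8(244)), (np.uint8(20), np.uint8(107), np.uint8(164)), (np.uint8(17), np.uint8(109), np.uint8(108)), (np.uint8(19), np.uint8(107), np.uint8(114)), (np.uint8(19), np.uint8(108), np.uint8(127))]
170 [(np.uint8(0), np.uint8(1), np.uint8(252)), (np.uint8(10), np.uint8(3), np.uint8(252)), (np.uint8(22), np.uint8(79), np.uint8(242)), (np.uint8(23), np.uint8(101), np.uint8(238
[... 1464 characters left out ...]
5), np.uint8(6), np.uint8(89)), (np.uint8(0), np.uint8(0), np.uint8(85)), (np.uint8(0), np.uint8(0), np.uint8(88)), (np.uint8(90), np.uint8(3), np.uint8(90))]
[206 130  12  74 679]
134 206 215 [ 0.5268 -0.1129  0.112 ] [ 0.537  -0.1141  0.112 ]
166 207 216 [ 0.5232 -0.1463  0.112 ] [ 0.5337 -0.1475  0.112 ]
199 209 217 [ 0.5199 -0.1829  0.112 ] [ 0.5297 -0.1838  0.112 ]
ends [ 0.5319 -0.1094  0.112 ] [ 0.5241 -0.1879  0.112 ]
[272 130  13  74 756]
134 274 284 [ 0.5953 -0.1202  0.112 ] [ 0.6064 -0.1212  0.112 ]
166 274 283 [ 0.5925 -0.1535  0.112 ] [ 0.6028 -0.1545  0.112 ]
199 273 282 [ 0.5885 -0.1897  0.112 ] [ 0.5992 -0.1908  0.112 ]
ends [ 0.6017 -0.1167  0.112 ] [ 0.5941 -0.1949  0.112 ]
```

Measured at 10 mm by 79 mm, matching the known panel size: panel2 is centred at (0.528,-0.149) and panel3 at (0.598,-0.156). I'll grip panel3.

Emit:
{"method": "step_arm", "body": {
  "targets": [
    {"travel": [0.044, -0.002, -0.05], "angular": [0, 0, 0], "gripper": 0.45},
    {"travel": [0.044, -0.002, -0.12], "angular": [0, 0, 0], "gripper": 0.45},
    {"travel": [0.044, -0.002, -0.19], "angular": [0, 0, 0], "gripper": 0.45},
    {"travel": [0.044, -0.002, -0.24], "angular": [0, 0, 0], "gripper": 0.45},
    {"travel": [0.044, -0.002, -0.28], "angular": [0, 0, 0], "gripper": 0.45},
    {"travel": [0.044, -0.002, -0.305], "angular": [0, 0, 0], "gripper": 0.45},
    {"travel": [0.044, -0.002, -0.318], "angular": [0, 0, 0], "gripper": 0.45},
    {"travel": [0.044, -0.002, -0.318], "angular": [0, 0, 0], "gripper": 0.45}
  ]
}}

```text
t: 30.95
tool_pos: [0.5976, -0.1564, 0.076]
tool_rot: [-2.327, -2.109, 0.001]
contact_force: [-0.3, -0.3, -0.4]
opening: 0.0384
grip_force: 0.0
```

Emit:
{"method": "step_arm", "body": {
  "targets": [
    {"travel": [0, 0, 0], "angular": [0, 0, 0], "gripper": 0},
    {"travel": [0, 0, 0], "angular": [0, 0, 0], "gripper": 0},
    {"travel": [0, 0, 0], "angular": [0, 0, 0], "gripper": 0},
    {"travel": [0, 0, 0], "angular": [0, 0, 0], "gripper": 0},
    {"travel": [0, 0, 0], "angular": [0, 0, 0], "gripper": 0}
  ],
  "squeeze": 30
}}

```text
t: 31.45
tool_pos: [0.599, -0.1569, 0.0784]
tool_rot: [2.325, 2.108, 0.002]
contact_force: [-0.1, -0.2, 6.0]
opening: 0.0092
grip_force: 34.0
```

Emit:
{"method": "step_arm", "body": {
  "targets": [
    {"travel": [0, 0, 0.015], "angular": [0, 0, 0], "gripper": 0},
    {"travel": [0, 0, 0.035], "angular": [0, 0, 0], "gripper": 0},
    {"travel": [0, 0, 0.06], "angular": [0, 0, 0], "gripper": 0},
    {"travel": [0, 0, 0.09], "angular": [0, 0, 0], "gripper": 0},
    {"travel": [0, 0, 0.13], "angular": [0, 0, 0], "gripper": 0},
    {"travel": [0, 0, 0.17], "angular": [0, 0, 0], "gripper": 0},
    {"travel": [0, 0, 0.21], "angular": [0, 0, 0], "gripper": 0},
    {"travel": [0, 0, 0.23], "angular": [0, 0, 0], "gripper": 0},
    {"travel": [0, 0, 0.23], "angular": [0, 0, 0], "gripper": 0}
  ]
}}

```text
t: 32.35
tool_pos: [0.5991, -0.157, 0.2178]
tool_rot: [2.324, 2.107, 0.004]
contact_force: [0.9, 0.4, -1.1]
opening: 0.0094
grip_force: 33.0
```

Emit:
{"method": "step_arm", "body": {
  "targets": [
    {"travel": [-0.02, 0.03, 0], "angular": [0, 0, -0.032], "gripper": 0},
    {"travel": [-0.05, 0.09, 0], "angular": [0, 0, -0.032], "gripper": 0},
    {"travel": [-0.09, 0.16, 0], "angular": [0, 0, -0.032], "gripper": 0},
    {"travel": [-0.13, 0.23, 0], "angular": [0, 0, -0.032], "gripper": 0},
    {"travel": [-0.17, 0.3, 0], "angular": [0, 0, -0.032], "gripper": 0},
    {"travel": [-0.21, 0.37, 0], "angular": [0, 0, -0.032], "gripper": 0},
    {"travel": [-0.25, 0.43, 0], "angular": [0, 0, -0.032], "gripper": 0},
    {"travel": [-0.28, 0.48, 0], "angular": [0, 0, -0.032], "gripper": 0},
    {"travel": [-0.306, 0.52, 0], "angular": [0, 0, -0.032], "gripper": 0},
    {"travel": [-0.306, 0.52, 0], "angular": [0, 0, -0.032], "gripper": 0}
  ]
}}

```text
t: 33.35
tool_pos: [0.4119, 0.1575, 0.2129]
tool_rot: [-2.348, -2.085, 0.003]
contact_force: [0.4, -0.3, -1.4]
opening: 0.0093
grip_force: 33.1
```

Emit:
{"method": "step_arm", "body": {
  "targets": [
    {"travel": [0, 0, 0], "angular": [-0.01, -0.075, 0], "gripper": 0},
    {"travel": [0, 0, 0], "angular": [-0.019, -0.15, 0], "gripper": 0},
    {"travel": [0, 0, 0], "angular": [-0.028, -0.225, 0], "gripper": 0},
    {"travel": [0, 0, 0], "angular": [-0.037, -0.3, 0], "gripper": 0},
    {"travel": [0, 0, 0], "angular": [-0.047, -0.375, 0], "gripper": 0},
    {"travel": [0, 0, 0], "angular": [-0.047, -0.375, 0], "gripper": 0},
    {"travel": [0, 0, 0], "angular": [-0.047, -0.375, 0], "gripper": 0}
  ]
}}

```text
t: 34.05
tool_pos: [0.414, 0.1551, 0.2137]
tool_rot: [2.178, 1.925, 0.284]
contact_force: [0.8, 0.6, -1.4]
opening: 0.0092
grip_force: 33.0
```

```bash
python3 - <<'E'
from h import *
o=ctrl.get_obs(); print(o['tool_pos'],R.from_rotvec(o['tool_rot']).as_matrix().round(4),o['q'],o['contact_force'],o['opening'])
E
```

```text
[0.41396137 0.15509325 0.21369761] [[ 0.1229  0.9496  0.2882]
 [ 0.9924 -0.1172 -0.0369]
 [-0.0012  0.2906 -0.9569]] [ 0.25979704 -0.60726574  2.19666205 -0.11472767  1.27987115  0.40068981] [ 0.80157196  0.62053936 -1.38141392] 0.009239396491128976
```

Emit:
{"method": "step_arm", "body": {
  "targets": [
    {"travel": [0.001, 0.001, -0.04], "angular": [0, 0, 0], "gripper": 0},
    {"travel": [0.001, 0.001, -0.09], "angular": [0, 0, 0], "gripper": 0},
    {"travel": [0.001, 0.001, -0.13], "angular": [0, 0, 0], "gripper": 0},
    {"travel": [0.001, 0.001, -0.17], "angular": [0, 0, 0], "gripper": 0},
    {"travel": [0.001, 0.001, -0.2], "angular": [0, 0, 0], "gripper": 0},
    {"travel": [0.001, 0.001, -0.22], "angular": [0, 0, 0], "gripper": 0},
    {"travel": [0.001, 0.001, -0.232], "angular": [0, 0, 0], "gripper": 0},
    {"travel": [0.001, 0.001, -0.24], "angular": [0, 0, 0], "gripper": 0},
    {"travel": [0.001, 0.001, -0.24], "angular": [0, 0, 0], "gripper": 0}
  ]
}}

```text
t: 34.95
tool_pos: [0.415, 0.156, 0.0704]
tool_rot: [2.177, 1.924, 0.287]
contact_force: [0.7, 0.7, -0.6]
opening: 0.0096
grip_force: 33.0
```

Emit:
{"method": "step_arm", "body": {
  "targets": [
    {"travel": [0, 0, -0.002], "angular": [0, 0, 0], "gripper": 0},
    {"travel": [0, 0, -0.004], "angular": [0, 0, 0], "gripper": 0},
    {"travel": [0, 0, -0.004], "angular": [0, 0, 0], "gripper": 0}
  ]
}}

```text
t: 35.25
tool_pos: [0.4151, 0.1562, 0.0686]
tool_rot: [2.176, 1.924, 0.288]
contact_force: [0.0, -0.2, -0.3]
opening: 0.0093
grip_force: 33.0
```

Emit:
{"method": "step_arm", "body": {
  "targets": [
    {"travel": [0, 0, -0.002], "angular": [0, 0, 0], "gripper": 0},
    {"travel": [0, 0, -0.003], "angular": [0, 0, 0], "gripper": 0},
    {"travel": [0, 0, -0.003], "angular": [0, 0, 0], "gripper": 0}
  ]
}}

```text
t: 35.55
tool_pos: [0.4147, 0.1561, 0.0662]
tool_rot: [2.176, 1.924, 0.287]
contact_force: [-0.5, 0.5, -2.0]
opening: 0.0097
grip_force: 33.0
```

Emit:
{"method": "step_arm", "body": {
  "targets": [
    {"travel": [0, 0, -0.002], "angular": [0, 0, 0], "gripper": 0},
    {"travel": [0, 0, -0.002], "angular": [0, 0, 0], "gripper": 0},
    {"travel": [0, 0, -0.002], "angular": [0, 0, 0], "gripper": 0}
  ]
}}

```text
t: 35.85
tool_pos: [0.4148, 0.1561, 0.0651]
tool_rot: [2.176, 1.924, 0.287]
contact_force: [0.3, -0.3, -0.6]
opening: 0.0094
grip_force: 33.0
```

Emit:
{"method": "step_arm", "body": {
  "targets": [
    {"travel": [0, 0, -0.001], "angular": [0, 0, 0], "gripper": 0},
    {"travel": [0, 0, -0.002], "angular": [0, 0, 0], "gripper": 0},
    {"travel": [0, 0, -0.002], "angular": [0, 0, 0], "gripper": 0}
  ]
}}

```text
t: 36.15
tool_pos: [0.4151, 0.1562, 0.0649]
tool_rot: [2.176, 1.924, 0.287]
contact_force: [-5.5, -1.4, 6.9]
opening: 0.0094
grip_force: 34.3
```

Emit:
{"method": "step_arm", "body": {
  "targets": [
    {"travel": [-0.002, 0, 0], "angular": [0, 0, 0], "gripper": 0},
    {"travel": [-0.003, 0, 0], "angular": [0, 0, 0], "gripper": 0},
    {"travel": [-0.003, 0, 0], "angular": [0, 0, 0], "gripper": 0}
  ]
}}

```text
t: 36.45
tool_pos: [0.414, 0.1563, 0.0649]
tool_rot: [2.175, 1.923, 0.291]
contact_force: [2.6, 0.0, 2.3]
opening: 0.0093
grip_force: 33.4
```

```bash
python3 - <<'E'
from h import *
import pickle
d=grab('top'); s=grab('scene'); w=grab('wrist'); pickle.dump((d,s,w),open('w11.pkl','wb'))
print(ctrl.get_obs()['contact_force'])
h=cv2.cvtColor(w['img'],cv2.COLOR_RGB2HSV)
m=cv2.inRange(h,(18,60,90),(32,255,255)); n,l,st,c=cv2.connectedComponentsWithStats(m)
for i in range(1,n):
    if st[i,4]>80: print(st[i],c[i])
E
```

```text
[ 2.59286122 -0.31246664  3.06764641]
[ 241  147   27  184 4165] [253.57262905 238.85810324]
[454 321  25  22 111] [465.35135135 331.5045045 ]
```

Emit:
{"method": "step_arm", "body": {
  "targets": [
    {"travel": [-0.002, 0, 0], "angular": [0, 0, 0], "gripper": 0},
    {"travel": [-0.003, 0, 0], "angular": [0, 0, 0], "gripper": 0},
    {"travel": [-0.003, 0, 0], "angular": [0, 0, 0], "gripper": 0}
  ]
}}

```text
t: 36.9
tool_pos: [0.4123, 0.1563, 0.0648]
tool_rot: [2.175, 1.923, 0.291]
contact_force: [5.2, -0.4, 2.5]
opening: 0.0096
grip_force: 33.3
```

Emit:
{"method": "step_arm", "body": {
  "targets": [
    {"travel": [-0.002, 0, 0], "angular": [0, 0, 0], "gripper": 0},
    {"travel": [-0.002, 0, 0], "angular": [0, 0, 0], "gripper": 0},
    {"travel": [-0.002, 0, 0], "angular": [0, 0, 0], "gripper": 0}
  ]
}}

```text
t: 37.2
tool_pos: [0.412, 0.1563, 0.0649]
tool_rot: [2.173, 1.922, 0.294]
contact_force: [11.2, -0.1, -2.1]
opening: 0.0095
grip_force: 32.3
```

It met the rail at x≈0.412. I'll release gently and withdraw along the tool axis.

Emit:
{"method": "step_arm", "body": {
  "targets": [
    {"travel": [0.002, 0, 0], "angular": [0, 0, 0], "gripper": 0},
    {"travel": [0.002, 0, 0], "angular": [0, 0, 0], "gripper": 0.2},
    {"travel": [0.002, 0, 0], "angular": [0, 0, 0], "gripper": 0.25},
    {"travel": [0.002, 0, 0], "angular": [0, 0, 0], "gripper": 0.3},
    {"travel": [0.002, 0, 0], "angular": [0, 0, 0], "gripper": 0.35},
    {"travel": [0.002, 0, 0], "angular": [0, 0, 0], "gripper": 0.35},
    {"travel": [0, 0, 0.007], "angular": [0, 0, 0], "gripper": 0.35},
    {"travel": [-0.004, 0.001, 0.02], "angular": [0, 0, 0], "gripper": 0.35},
    {"travel": [-0.014, 0.002, 0.05], "angular": [0, 0, 0], "gripper": 0.35},
    {"travel": [-0.028, 0.003, 0.1], "angular": [0, 0, 0], "gripper": 0.35}
  ]
}}

```text
t: 38.2
tool_pos: [0.3916, 0.1575, 0.1231]
tool_rot: [2.178, 1.926, 0.282]
contact_force: [0.9, 0.3, -0.0]
opening: 0.0302
grip_force: 0.0
```

Emit:
{"method": "step_arm", "body": {
  "targets": [
    {"travel": [-0.01, 0.002, 0.05], "angular": [0, 0, 0], "gripper": 0.45},
    {"travel": [-0.02, 0.004, 0.1], "angular": [0, 0, 0], "gripper": 0.45},
    {"travel": [-0.02, 0.004, 0.15], "angular": [0, 0, 0], "gripper": 0.45},
    {"travel": [-0.02, 0.004, 0.19], "angular": [0.009, 0.075, 0], "gripper": 0.45},
    {"travel": [-0.02, 0.004, 0.19], "angular": [0.019, 0.15, 0], "gripper": 0.45},
    {"travel": [-0.02, 0.004, 0.19], "angular": [0.028, 0.225, 0], "gripper": 0.45},
    {"travel": [-0.02, 0.004, 0.19], "angular": [0.037, 0.3, 0], "gripper": 0.45},
    {"travel": [-0.02, 0.004, 0.19], "angular": [0.047, 0.375, 0], "gripper": 0.45},
    {"travel": [-0.02, 0.004, 0.19], "angular": [0.047, 0.375, 0], "gripper": 0.45}
  ]
}}

```text
t: 39.1
tool_pos: [0.3819, 0.1601, 0.2386]
tool_rot: [2.354, 2.08, 0.0]
contact_force: [-0.5, 0.5, -0.2]
opening: 0.0381
grip_force: 0.0
```

```bash
python3 - <<'E'
from h import *
import pickle
t=grab('top'); s=grab('scene'); pickle.dump((t,s),open('w12.pkl','wb'))
o=ctrl.get_obs(); print(o['tool_pos'],R.from_rotvec(o['tool_rot']).as_matrix().round(4),o['contact_force'])
h=cv2.cvtColor(s['img'],cv2.COLOR_RGB2HSV)
m=cv2.inRange(h,(18,50,120),(32,200,255)); n,l,st,c=cv2.connectedComponentsWithStats(m)
# crop around expected panel, both views
P=proj(s,[[.43,.156,.05]])[0]; Q=proj(t,[[.43,.156,.05]])[0]; print(P,Q)
f=lambda d,p,k:cv2.resize(cv2.cvtColor(d['img'],cv2.COLOR_RGB2BGR)[int(p[1])-k:int(p[1])+k,int(p[0])-k:int(p[0])+k],(400,400),interpolation=cv2.INTER_CUBIC)
cv2.imwrite('pics/p1.png',np.hstack([f(s,P,45),f(t,Q,45)]))
E
```

```text
[0.38124116 0.1602797  0.23825544] [[ 1.227e-01  9.924e-01  1.100e-03]
 [ 9.924e-01 -1.227e-01 -1.000e-04]
 [ 1.000e-04  1.100e-03 -1.000e+00]] [-0.11904137  0.27039052 -0.93072441]
[240.6256666  149.13494369] [219.36019797 238.94296093]
```

View pics/p1.png

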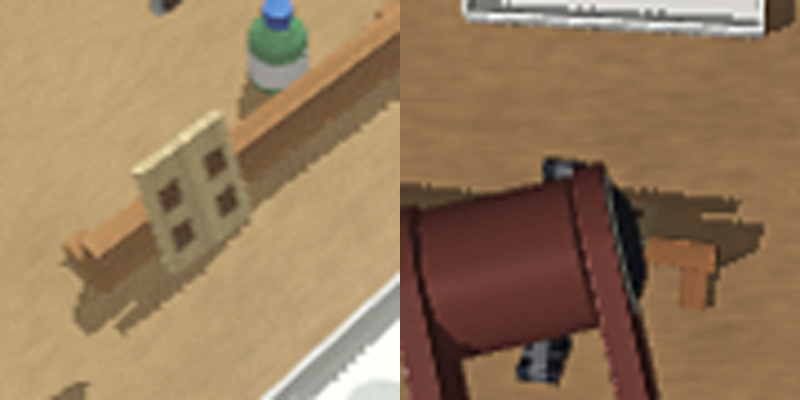

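Panel3 is leaning flat against the rail, visible in the left crop at (190,190). Next is panel2.

Emit:
{"method": "step_arm", "body": {
  "targets": [
    {"travel": [0.04, -0.08, 0], "angular": [0, 0, 0.032], "gripper": 0.45},
    {"travel": [0.08, -0.16, 0], "angular": [0, 0, 0.032], "gripper": 0.45},
    {"travel": [0.12, -0.24, 0], "angular": [0, 0, 0.032], "gripper": 0.45},
    {"travel": [0.15, -0.32, 0], "angular": [0, 0, 0.032], "gripper": 0.45},
    {"travel": [0.19, -0.4, 0], "angular": [0, 0, 0.032], "gripper": 0.45},
    {"travel": [0.23, -0.48, 0], "angular": [0, 0, 0.032], "gripper": 0.45},
    {"travel": [0.244, -0.515, 0], "angular": [0, 0, 0.032], "gripper": 0.45},
    {"travel": [0.244, -0.515, 0], "angular": [0, 0, 0.032], "gripper": 0.45},
    {"travel": [0.244, -0.515, 0], "angular": [0, 0, 0.032], "gripper": 0.45}
  ]
}}

```text
t: 40.1
tool_pos: [0.5273, -0.1488, 0.238]
tool_rot: [-2.328, -2.109, -0.0]
contact_force: [-0.8, -0.4, 1.1]
opening: 0.0385
grip_force: 0.0
```

```bash
python3 - <<'E'
from h import *
d=grab('wrist'); o=ctrl.get_obs(); print(o['tool_pos'],R.from_rotvec(o['tool_rot']).as_matrix()[:,1])
h=cv2.cvtColor(d['img'],cv2.COLOR_RGB2HSV); m=cv2.inRange(h,(18,60,190),(32,255,255)); m[230:]=0
n,l,st,c=cv2.connectedComponentsWithStats(m)
for i in range(1,n):
    if st[i,4]<200: continue
    ys,xs=np.where(l==i)
    a,b=[onz(d,(np.median(xs[abs(ys-v)<3]),v),.112,True).round(4) for v in (ys.min(),ys.max())]; print(st[i],a,b,(a+b)/2)
E
```

```text
[ 0.52720609 -0.14803694  0.23802095] [ 9.95259103e-01 -9.72589544e-02  1.20141477e-04]
[249 136  11  81 820] [ 0.5319 -0.1099  0.112 ] [ 0.5237 -0.1883  0.112 ] [ 0.5278 -0.1491  0.112 ]
[426 184  46  15 249] [ 0.7708 -0.1788  0.112 ] [ 0.7172 -0.1899  0.112 ] [ 0.744   -0.18435  0.112  ]
```

Panel2 is confirmed at (0.528,-0.149). I'll descend, grip and lift.

Emit:
{"method": "step_arm", "body": {
  "targets": [
    {"travel": [0.001, -0.001, -0.06], "angular": [0, 0, 0], "gripper": 0.45},
    {"travel": [0.001, -0.001, -0.13], "angular": [0, 0, 0], "gripper": 0.45},
    {"travel": [0.001, -0.001, -0.19], "angular": [0, 0, 0], "gripper": 0.45},
    {"travel": [0.001, -0.001, -0.23], "angular": [0, 0, 0], "gripper": 0.45},
    {"travel": [0.001, -0.001, -0.255], "angular": [0, 0, 0], "gripper": 0.45},
    {"travel": [0.001, -0.001, -0.268], "angular": [0, 0, 0], "gripper": 0.45},
    {"travel": [0.001, -0.001, -0.268], "angular": [0, 0, 0], "gripper": 0.45}
  ]
}}

```text
t: 40.85
tool_pos: [0.528, -0.1486, 0.077]
tool_rot: [-2.326, -2.111, 0.0]
contact_force: [0.0, -1.3, 0.3]
opening: 0.0385
grip_force: 0.0
```

Emit:
{"method": "step_arm", "body": {
  "targets": [
    {"travel": [0, 0, 0], "angular": [0, 0, 0], "gripper": 0},
    {"travel": [0, 0, 0], "angular": [0, 0, 0], "gripper": 0},
    {"travel": [0, 0, 0], "angular": [0, 0, 0], "gripper": 0},
    {"travel": [0, 0, 0], "angular": [0, 0, 0], "gripper": 0},
    {"travel": [0, 0, 0], "angular": [0, 0, 0], "gripper": 0}
  ],
  "squeeze": 30
}}

```text
t: 41.35
tool_pos: [0.5294, -0.1498, 0.079]
tool_rot: [2.326, 2.109, 0.002]
contact_force: [-0.5, 1.1, 5.5]
opening: 0.0096
grip_force: 33.5
```

Emit:
{"method": "step_arm", "body": {
  "targets": [
    {"travel": [0, 0, 0.015], "angular": [0, 0, 0], "gripper": 0},
    {"travel": [0, 0, 0.035], "angular": [0, 0, 0], "gripper": 0},
    {"travel": [0, 0, 0.06], "angular": [0, 0, 0], "gripper": 0},
    {"travel": [0, 0, 0.09], "angular": [0, 0, 0], "gripper": 0},
    {"travel": [0, 0, 0.13], "angular": [0, 0, 0], "gripper": 0},
    {"travel": [0, 0, 0.17], "angular": [0, 0, 0], "gripper": 0},
    {"travel": [0, 0, 0.21], "angular": [0, 0, 0], "gripper": 0},
    {"travel": [0, 0, 0.23], "angular": [0, 0, 0], "gripper": 0},
    {"travel": [0, 0, 0.23], "angular": [0, 0, 0], "gripper": 0}
  ]
}}

```text
t: 42.25
tool_pos: [0.5295, -0.1499, 0.2183]
tool_rot: [2.324, 2.107, 0.003]
contact_force: [0.5, -0.0, -1.2]
opening: 0.0097
grip_force: 32.5
```

Emit:
{"method": "step_arm", "body": {
  "targets": [
    {"travel": [-0.01, 0.04, 0], "angular": [0, 0, -0.032], "gripper": 0},
    {"travel": [-0.028, 0.11, 0], "angular": [0, 0, -0.032], "gripper": 0},
    {"travel": [-0.045, 0.18, 0], "angular": [0, 0, -0.032], "gripper": 0},
    {"travel": [-0.063, 0.25, 0], "angular": [0, 0, -0.032], "gripper": 0},
    {"travel": [-0.083, 0.33, 0], "angular": [0, 0, -0.032], "gripper": 0},
    {"travel": [-0.103, 0.41, 0], "angular": [0, 0, -0.032], "gripper": 0},
    {"travel": [-0.123, 0.49, 0], "angular": [0, 0, -0.032], "gripper": 0},
    {"travel": [-0.143, 0.57, 0], "angular": [0, 0, -0.032], "gripper": 0},
    {"travel": [-0.159, 0.635, 0], "angular": [0, 0, -0.032], "gripper": 0},
    {"travel": [-0.169, 0.674, 0], "angular": [0, 0, -0.032], "gripper": 0}
  ]
}}

```text
t: 43.25
tool_pos: [0.4249, 0.2573, 0.2135]
tool_rot: [-2.35, -2.083, 0.003]
contact_force: [-0.4, 0.2, -0.2]
opening: 0.0098
grip_force: 32.5
```

Emit:
{"method": "step_arm", "body": {
  "targets": [
    {"travel": [0, 0, 0], "angular": [-0.01, -0.075, 0], "gripper": 0},
    {"travel": [0, 0, 0], "angular": [-0.019, -0.15, 0], "gripper": 0},
    {"travel": [0, 0, 0], "angular": [-0.028, -0.225, 0], "gripper": 0},
    {"travel": [0, 0, 0], "angular": [-0.037, -0.3, 0], "gripper": 0},
    {"travel": [0, 0, 0], "angular": [-0.047, -0.375, 0], "gripper": 0},
    {"travel": [0, 0, 0], "angular": [-0.047, -0.375, 0], "gripper": 0},
    {"travel": [0, 0, 0], "angular": [-0.047, -0.375, 0], "gripper": 0}
  ]
}}

```text
t: 43.95
tool_pos: [0.4261, 0.2549, 0.2139]
tool_rot: [2.177, 1.926, 0.284]
contact_force: [1.1, 0.2, -1.5]
opening: 0.0098
grip_force: 32.5
```

```bash
python3 - <<'E'
from h import *
o=ctrl.get_obs(); print(o['tool_pos'],R.from_rotvec(o['tool_rot']).as_matrix().round(4),o['contact_force'],o['opening'])
E
```

```text
[0.42614193 0.25494615 0.21394115] [[ 0.1222  0.9499  0.2878]
 [ 0.9925 -0.1165 -0.0369]
 [-0.0015  0.2901 -0.957 ]] [ 1.08079288  0.23519383 -1.46182725] 0.009806568170860522
```

Emit:
{"method": "step_arm", "body": {
  "targets": [
    {"travel": [0.001, 0, -0.04], "angular": [0, 0, 0], "gripper": 0},
    {"travel": [0.001, 0, -0.09], "angular": [0, 0, 0], "gripper": 0},
    {"travel": [0.001, 0, -0.13], "angular": [0, 0, 0], "gripper": 0},
    {"travel": [0.001, 0, -0.17], "angular": [0, 0, 0], "gripper": 0},
    {"travel": [0.001, 0, -0.2], "angular": [0, 0, 0], "gripper": 0},
    {"travel": [0.001, 0, -0.22], "angular": [0, 0, 0], "gripper": 0},
    {"travel": [0.001, 0, -0.234], "angular": [0, 0, 0], "gripper": 0},
    {"travel": [0.001, 0, -0.244], "angular": [0, 0, 0], "gripper": 0},
    {"travel": [0.001, 0, -0.246], "angular": [0, 0, 0], "gripper": 0},
    {"travel": [0.001, 0, -0.246], "angular": [0, 0, 0], "gripper": 0}
  ]
}}

```text
t: 44.95
tool_pos: [0.4279, 0.2553, 0.0681]
tool_rot: [2.176, 1.924, 0.288]
contact_force: [0.1, 0.2, -1.2]
opening: 0.0094
grip_force: 32.5
```

Emit:
{"method": "step_arm", "body": {
  "targets": [
    {"travel": [0, 0, -0.002], "angular": [0, 0, 0], "gripper": 0},
    {"travel": [0, 0, -0.002], "angular": [0, 0, 0], "gripper": 0},
    {"travel": [0, 0, -0.002], "angular": [0, 0, 0], "gripper": 0}
  ]
}}

```text
t: 45.25
tool_pos: [0.4276, 0.2553, 0.0667]
tool_rot: [2.176, 1.924, 0.288]
contact_force: [0.7, 0.1, -1.0]
opening: 0.0095
grip_force: 32.5
```

Emit:
{"method": "step_arm", "body": {
  "targets": [
    {"travel": [0, 0, -0.002], "angular": [0, 0, 0], "gripper": 0},
    {"travel": [0, 0, -0.003], "angular": [0, 0, 0], "gripper": 0},
    {"travel": [0, 0, -0.003], "angular": [0, 0, 0], "gripper": 0}
  ]
}}

```text
t: 45.55
tool_pos: [0.4279, 0.2554, 0.0655]
tool_rot: [2.176, 1.924, 0.288]
contact_force: [-2.8, -0.7, 4.2]
opening: 0.0097
grip_force: 33.4
```

Emit:
{"method": "step_arm", "body": {
  "targets": [
    {"travel": [-0.003, 0, 0], "angular": [0, 0, 0], "gripper": 0},
    {"travel": [-0.004, 0, 0], "angular": [0, 0, 0], "gripper": 0},
    {"travel": [-0.004, 0, 0], "angular": [0, 0, 0], "gripper": 0}
  ]
}}

```text
t: 45.85
tool_pos: [0.4259, 0.2555, 0.0654]
tool_rot: [2.175, 1.924, 0.291]
contact_force: [1.8, -0.3, 3.3]
opening: 0.0096
grip_force: 33.0
```

Emit:
{"method": "step_arm", "body": {
  "targets": [
    {"travel": [-0.001, 0, 0], "angular": [0, 0, 0], "gripper": 0},
    {"travel": [-0.002, 0, 0], "angular": [0, 0, 0], "gripper": 0},
    {"travel": [-0.002, 0, 0], "angular": [0, 0, 0], "gripper": 0}
  ]
}}

```text
t: 46.15
tool_pos: [0.4246, 0.2554, 0.0653]
tool_rot: [2.175, 1.924, 0.29]
contact_force: [3.2, -0.7, 3.8]
opening: 0.0091
grip_force: 33.1
```

Emit:
{"method": "step_arm", "body": {
  "targets": [
    {"travel": [-0.002, 0, 0], "angular": [0, 0, 0], "gripper": 0},
    {"travel": [-0.002, 0, 0], "angular": [0, 0, 0], "gripper": 0},
    {"travel": [-0.002, 0, 0], "angular": [0, 0, 0], "gripper": 0}
  ]
}}

```text
t: 46.45
tool_pos: [0.4243, 0.2554, 0.0654]
tool_rot: [2.174, 1.923, 0.293]
contact_force: [9.2, 0.3, -0.4]
opening: 0.0097
grip_force: 32.2
```

Emit:
{"method": "step_arm", "body": {
  "targets": [
    {"travel": [-0.001, 0, 0], "angular": [0, 0, 0], "gripper": 0},
    {"travel": [-0.001, 0, 0], "angular": [0, 0, 0], "gripper": 0},
    {"travel": [-0.001, 0, 0], "angular": [0, 0, 0], "gripper": 0}
  ]
}}

```text
t: 46.75
tool_pos: [0.4241, 0.2555, 0.0654]
tool_rot: [2.174, 1.923, 0.294]
contact_force: [12.2, 0.3, -1.7]
opening: 0.0099
grip_force: 31.7
```

Rail contact as before, so I'll release, withdraw and move clear.

Emit:
{"method": "step_arm", "body": {
  "targets": [
    {"travel": [0.002, 0, 0], "angular": [0, 0, 0], "gripper": 0},
    {"travel": [0.002, 0, 0], "angular": [0, 0, 0], "gripper": 0.2},
    {"travel": [0.002, 0, 0], "angular": [0, 0, 0], "gripper": 0.25},
    {"travel": [0.002, 0, 0], "angular": [0, 0, 0], "gripper": 0.3},
    {"travel": [0.002, 0, 0], "angular": [0, 0, 0], "gripper": 0.35},
    {"travel": [0.002, 0, 0], "angular": [0, 0, 0], "gripper": 0.35},
    {"travel": [0, 0, 0.007], "angular": [0, 0, 0], "gripper": 0.35},
    {"travel": [-0.004, 0.001, 0.02], "angular": [0, 0, 0], "gripper": 0.35},
    {"travel": [-0.014, 0.002, 0.05], "angular": [0, 0, 0], "gripper": 0.35},
    {"travel": [-0.028, 0.003, 0.1], "angular": [0, 0, 0], "gripper": 0.35}
  ]
}}

```text
t: 47.75
tool_pos: [0.4037, 0.2562, 0.1236]
tool_rot: [2.178, 1.925, 0.281]
contact_force: [0.4, 0.3, -0.4]
opening: 0.0296
grip_force: 0.0
```

Emit:
{"method": "step_arm", "body": {
  "targets": [
    {"travel": [-0.01, 0.002, 0.05], "angular": [0, 0, 0], "gripper": 0.45},
    {"travel": [-0.02, 0.004, 0.1], "angular": [0, 0, 0], "gripper": 0.45},
    {"travel": [-0.02, 0.004, 0.17], "angular": [0, 0, 0], "gripper": 0.45},
    {"travel": [-0.02, 0.004, 0.24], "angular": [0.009, 0.075, 0], "gripper": 0.45},
    {"travel": [0, -0.05, 0.26], "angular": [0.019, 0.15, 0], "gripper": 0.45},
    {"travel": [0, -0.13, 0.26], "angular": [0.028, 0.225, 0], "gripper": 0.45},
    {"travel": [0, -0.21, 0.26], "angular": [0.037, 0.3, 0], "gripper": 0.45},
    {"travel": [0, -0.29, 0.26], "angular": [0.047, 0.375, 0], "gripper": 0.45},
    {"travel": [0, -0.37, 0.26], "angular": [0.047, 0.375, 0], "gripper": 0.45},
    {"travel": [0, -0.45, 0.26], "angular": [0.047, 0.375, 0], "gripper": 0.45}
  ]
}}

```text
t: 48.75
tool_pos: [0.405, -0.0149, 0.2815]
tool_rot: [2.352, 2.08, 0.002]
contact_force: [0.3, -0.2, 0.1]
opening: 0.0382
grip_force: 0.0
```

Emit:
{"method": "step_arm", "body": {
  "targets": [
    {"travel": [0, -0.05, 0], "angular": [0, 0, 0], "gripper": 0.45},
    {"travel": [0, -0.12, 0], "angular": [0, 0, 0], "gripper": 0.45},
    {"travel": [0, -0.19, 0], "angular": [0, 0, 0], "gripper": 0.45},
    {"travel": [0, -0.26, 0], "angular": [0, 0, 0], "gripper": 0.45},
    {"travel": [0, -0.3, 0], "angular": [0, 0, 0], "gripper": 0.45},
    {"travel": [0, -0.3, 0], "angular": [0, 0, 0], "gripper": 0.45}
  ]
}}

```text
t: 49.35
tool_pos: [0.4048, -0.1953, 0.2811]
tool_rot: [2.357, 2.076, -0.001]
contact_force: [0.3, 0.6, 0.1]
opening: 0.0386
grip_force: 0.0
```

```bash
python3 - <<'E'
from h import *
import pickle
t=grab('top'); s=grab('scene'); w=grab('wrist'); pickle.dump((t,s,w),open('w13.pkl','wb'))
o=ctrl.get_obs(); print(o['tool_pos'],o['contact_force'])
b=lambda d:cv2.cvtColor(d['img'],cv2.COLOR_RGB2BGR)
r=lambda i:cv2.resize(i,(400,300),interpolation=cv2.INTER_CUBIC)
c=np.vstack([np.hstack([r(b(s)[80:230,150:350]),r(b(s)[200:350,80:280])]),np.hstack([r(b(t)[130:280,130:330]),r(b(w))])])
cv2.imwrite('pics/f.png',c)
E
```

```text
[ 0.40520407 -0.19242778  0.2809156 ] [0.12757721 0.48205465 0.1721284 ]
```

View pics/f.png

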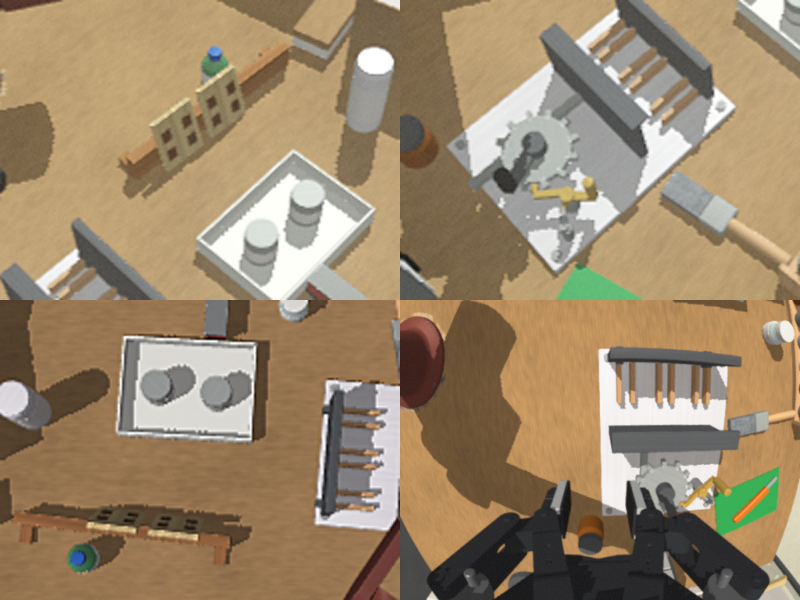

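Both panels lean on the far side of the rail, both tins stand in the tray, the cramp's slots are empty and the pawl is back against the wheel. I'll hand in.

```bash
python3 -c "
from h import *
print(ctrl.finish_job())"
```

```text
the job is handed in; nothing more can be done
None
```

The job is handed in: both panels lean on the far side of the rail, both tins stand upright in the tray, and the drum is at its stop with the pawl back in its teeth; the verdict wasn't shown to me.

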